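# Put together the tiered pastry stand

### The arm

A 6-joint arm with a two-finger parallel gripper is mounted at the origin on the work surface. World frame = base frame: x ahead of the robot, y to its left, z up, the work surface at z = 0. Lengths are in m, angles in rad, forces in N, time in s.
With the tool pointing down it reaches from about 0.35 to 0.725 m from the base axis. Payload 4.3 kg.
Tool frame: the origin (TCP) lies at the centre of the arm's flange, where the gripper is bolted on; the fingertips stand 173 mm ahead of it and the grasp point (between the pads) lies 155 mm ahead of it; x points along the fingers, z is the direction in which the jaws open and shut, and the axes are right-handed (so a half turn about x gives the same grasp; the last joint's range is limited). The gripper opens to 85 mm and grips with 20 to 120 N. Pads are 22 mm wide; open, the fingers measure 114 mm over their backs; the gripper's body (76 mm by 85 mm) begins 54 mm behind the grasp point. The pads swing forward as they close: fully open they stand 13 mm farther back than shut.
Start: joints at [1.179, 0.377, 0.081, 1.274, 0, 1.46], TCP at [0.16, 0.552, 0.405] pointing down, gripper open.
Joint ranges: [-2.72, 2.72], [-0.84, 1.66], [-1.02, 1.22], [-1.77, 2.12], [-1.37, 1.28], [-3.14, 3.14]. Speed limits (rad/s): [2.57, 2.57, 3.14, 3.14, 3.14, 3.14].

### API

Orientations are given as a rotation vector (axis times angle).
In Python, from station import telemetry, viewer, order gives the robot as it stands. The module is installed in compiled form; this text tells all that it offers.
- The arm moves only by the tool servo_tool, never from a script. Its argument "moves" is a list of rows, each an object of numbers: "claw": the opening, from 0 (shut) to 1 (fully open); "dx", "dy", "dz": the shift along the tool's x, y, z in m; "wx", "wy", "wz": the turn, a rotation vector about the tool's x, y, z in rad. A call has 1 to 12 rows; each row shifts and turns the pose as measured when the row begins, along the tool's axes as they then stand; what a row does not reach is not made up. A row lasts 1/8 s, in which the tool goes at most 62.5 mm and 10.7 degrees, less where a joint would pass 70% of its speed; a pose out of reach is approached as far as the arm can. A call is refused whole if a number of a shift passes 0.0625 or a number of a turn 0.188, either way. A call with a gripper value outside its range is refused whole. The fingers move at their own pace and stop on an object; the grip force is fixed at half the most. Time passes only in rows, so rows that do not move let the fingers close. It gives the time, the measured TCP pose, the force and the opening at its end, in the units of the state.
- telemetry.read_state(): the state, without advancing time (a new reading comes with each control period).
- viewer.get_image(name): name is "scene" or "side" or "wrist"; returns a dict with "pixels" (480x640x3 uint8, red, green, blue), "K" (3x3 intrinsics, pixels), "k1" (the pictures are not rectified: a ray, as slopes to the right and down, at radius r is drawn at 1 + k1 r^2 times it, then the intrinsics apply), "extrinsics" (4x4, takes a point from camera to world coordinates). Camera axes: x right, y up, looking along -z (the intrinsics and any distortion apply to the point x, -y, -z); pixel columns grow to the right and rows downward; lengths in m; the calibration is good to about 2 mm. A picture is of the moment at which its call begins. There is no depth.
- order.job_done(): hands the job in, once; it reports no verdict.
The state is a dict: "time_s": time; "joints": joint angles; "qd": joint speeds; "joint_torque": joint torques, N m; "ee_pos": TCP position; "tcp_rot": TCP orientation; "ft_force": force on the tool from outside, world axes, zero at the start; "ft_torque": the same for the moment, N m; "opening": finger opening in m.
Only numpy, scipy, OpenCV 4.12 (cv2) and the standard library are available. Lean on these libraries where they do the work, as an engineer would, in place of code of your own. Each camera call takes 0.05 s, during which the arm holds its last target. There are 200 camera calls.

### The job

Put the counter's pastry stand together from the bottom up, one piece at a time: on the foot that is fixed to the counter set the largest loose tier, on that the middle one, then the smallest, and last the knob on top. Each piece must sit fully home on the spigot below it, level, and be let go; leave the loaf on its board alone.

Things in the scene. Friction and masses are not known exactly. Their poses are not given: they have to be found in the camera images.
- base: fixed foot of the stand, to the robot's left or right: the widest light wooden disc, 170 mm diameter, 12 mm thick. On its middle an upright dark steel post, 44 mm diameter, from 12 to 58 mm above the origin (its shoulder); above that a bright tapered spigot to 68 mm (24 mm wide at foot, 16 at tip). Origin: underside centre, on the counter; z up.
- large: largest loose tier: light wooden disc 150 mm diameter, 12 mm thick, 300 g, standing post up. On its middle an upright dark steel post, 44 mm diameter, from 12 to 58 mm above the origin (its shoulder); above that a bright tapered spigot to 68 mm (24 mm wide at foot, 16 at tip). Underside recess 30 mm wide, 12 deep, drops over a spigot. Origin: underside centre; z up.
- medium: middle loose tier: light wooden disc 120 mm diameter, 12 mm thick, 240 g, standing post up. On its middle an upright dark steel post, 44 mm diameter, from 12 to 58 mm above the origin (its shoulder); above that a bright tapered spigot to 68 mm (24 mm wide at foot, 16 at tip). Underside recess 30 mm wide, 12 deep, drops over a spigot. Origin: underside centre; z up.
- small: smallest loose tier: light wooden disc 90 mm diameter, 12 mm thick, 190 g, standing post up. On its middle an upright dark steel post, 44 mm diameter, from 12 to 58 mm above the origin (its shoulder); above that a bright tapered spigot to 68 mm (24 mm wide at foot, 16 at tip). Underside recess 30 mm wide, 12 deep, drops over a spigot. Origin: underside centre; z up.
- knob: loose top knob: light wooden plug 55 mm tall, 60 g, standing upright, no spigot. Foot flange 48 mm diameter, 12 mm high, tapering over 4 mm to an upright round grip 36 mm diameter from 16 to 46 mm above the origin, then a rounded top. Underside recess 30 mm wide, 12 deep, drops over a spigot. Origin: underside centre; z up.
- base_top (a point): on the axis of the fixed foot, at its post's shoulder: 58 mm above that piece's origin, 10 mm below its spigot's tip. The next piece's underside centre comes to rest here (the fit has 3 mm play each way); z up
- large_top (a point): on the axis of the largest tier, at its post's shoulder: 58 mm above that piece's origin, 10 mm below its spigot's tip. The next piece's underside centre comes to rest here (the fit has 3 mm play each way); z up
- medium_top (a point): on the axis of the middle tier, at its post's shoulder: 58 mm above that piece's origin, 10 mm below its spigot's tip. The next piece's underside centre comes to rest here (the fit has 3 mm play each way); z up
- small_top (a point): on the axis of the smallest tier, at its post's shoulder: 58 mm above that piece's origin, 10 mm below its spigot's tip. The next piece's underside centre comes to rest here (the fit has 3 mm play each way); z up
- loaf: bystander: round brown loaf, 144 mm diameter, 85 mm tall, loose on a fixed 190 mm square dark board, 18 mm thick, across the counter from the foot. Origin: underside centre. (A 110 mm tall jar at the robot's left and a brush beyond the work are out of the way.)
Not all that is in view belongs to the job. Leave any green look-alike of the small alone.

How it is judged:
By the outcome, as a careful person would: the job done as asked, in the order asked, and still so for the second after the job is handed in, with the robot touching nothing.
It also fails if it takes over 106 s, if anything falls off the work surface, if the arm or the gripper's body presses on something with over 40 N, if the wrist force passes 120 N, or if a joint passes its speed limit or range.

## Working session

There is one attempt and no reset: what is moved stays moved. The work goes in short steps, Python scripts to look and compute and a tool call to move; the robot and the scene stay as the last step left them, time stands still between calls to the robot, and variables do not carry over. Pictures are saved under pics/ and viewed, about 12 in all and at most 16, crops included, and the job is handed in when it is done.

Besides the shell and the picture viewer there is one more tool, called after "Emit:" by a JSON object that holds its "op" and its "data". servo_tool: Moves the arm, as the interface text tells. Its arguments: {"type":"object","properties":{"moves":{"type":"array"}},"required":["moves"]}

```bash
mkdir -p pics; cat > h.py <<'E'
import numpy as np,cv2
from station import telemetry,viewer,order
from scipy.spatial.transform import Rotation as R
def snap(n,f=None):
    im=viewer.get_image(n)
    if f: cv2.imwrite('pics/'+f,im['pixels'][:,:,::-1])
    return im
def ray(im,u,v):
    K=np.array(im['K']);x=(u-K[0,2])/K[0,0];y=(v-K[1,2])/K[1,1]
    k=im['k1'];xd=np.array([x,y]);p=xd.copy()
    for _ in range(20): p=xd/(1+k*(p@p))
    E=np.array(im['extrinsics']);d=E[:3,:3]@np.array([p[0],-p[1],-1]);return E[:3,3],d
def onz(im,u,v,z):
    o,d=ray(im,u,v);return o+d*(z-o[2])/d[2]
def proj(im,P):
    E=np.array(im['extrinsics']);c=E[:3,:3].T@(np.array(P)-E[:3,3]);x=np.array([c[0],-c[1]])/-c[2]
    x=x*(1+im['k1']*(x@x));K=np.array(im['K']);return K[0,0]*x[0]+K[0,2],K[1,1]*x[1]+K[1,2]
def st():
    s=telemetry.read_state();print({k:np.round(s[k],4).tolist() for k in('time_s','joints','ee_pos','tcp_rot','ft_force','opening')});print(np.round(R.from_rotvec(s['tcp_rot']).as_matrix(),3));return s
E
python3 - <<'E'
from h import *
st()
for n in('scene','side','wrist'):
    i=snap(n,n+'0.png');print(n,i['K'],i['k1'],np.round(i['extrinsics'],3))
E
```

```text
{'time_s': 0.0, 'joints': [1.1787, 0.3781, 0.0796, 1.2744, -0.0, 1.4605], 'ee_pos': [0.1598, 0.552, 0.4038], 'tcp_rot': [-1.0003, 1.3312, 0.9985], 'ft_force': [0.2849, -0.1596, 0.2176], 'opening': 0.0853}
[[-0.001 -0.961  0.278]
 [-0.002  0.278  0.961]
 [-1.     0.    -0.002]]
scene [[566.49224416   0.         319.24362786]
 [  0.         566.49224416 228.77374322]
 [  0.           0.           1.        ]] -0.18596088326714916 [[-0.116 -0.839  0.532  1.122]
 [ 0.993 -0.093  0.069  0.105]
 [-0.008  0.536  0.844  1.073]
 [ 0.     0.     0.     1.   ]]
side [[545.49111231   0.         321.05210312]
 [  0.         545.49111231 229.50075911]
 [  0.           0.           1.        ]] -0.014596817983817336 [[ 0.952  0.16  -0.26   0.177]
 [-0.305  0.514 -0.802 -0.944]
 [ 0.005  0.843  0.538  0.724]
 [ 0.     0.     0.     1.   ]]
wrist [[409.57400784   0.         322.49616693]
 [  0.         409.57400784 244.64100666]
 [  0.           0.           1.        ]] -0.0496485319642017 [[ 0.279 -0.924 -0.26   0.093]
 [ 0.96   0.268  0.078  0.571]
 [-0.002 -0.272  0.962  0.373]
 [ 0.     0.     0.     1.   ]]
```

View pics/scene0.png

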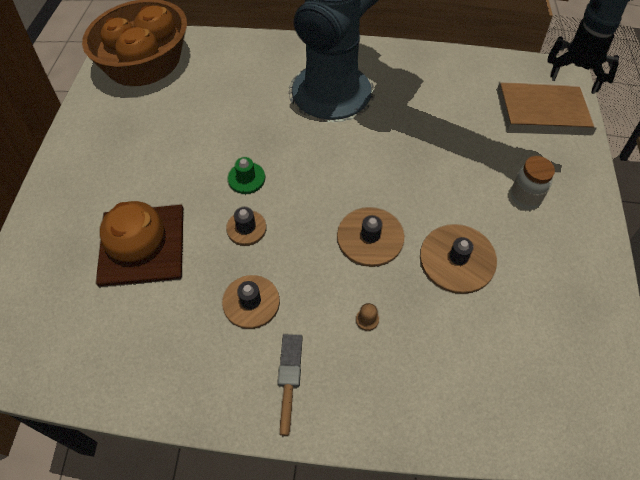

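View pics/side0.png

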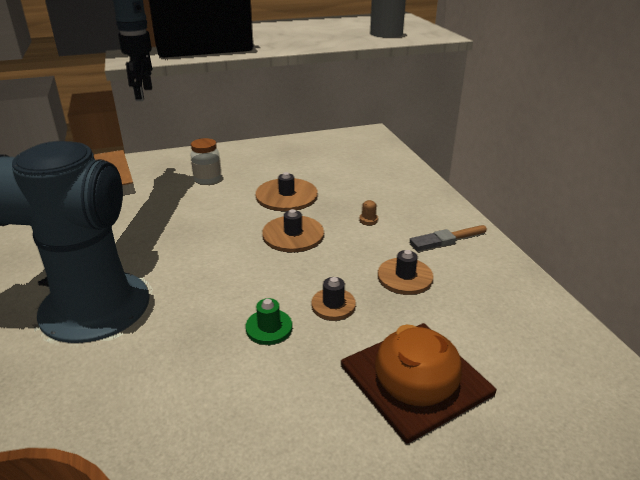

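The scene view shows the base at (458,257), the large tier at (371,236), the medium at (251,301), the brown small at (246,226), the green decoy at (245,175), the knob at (368,316) and the loaf at (131,235). In the side view these are, in order, (286,192), (293,232), (406,273), (334,301), green (269,323) and knob (369,212). Two pieces could be the "small", the brown one and the green one. The brown one is meant.

```bash
cat > m.py <<'E'
from h import *
from scipy.optimize import least_squares
G={'scene':dict(base=(458,257),large=(371,236),medium=(251,301),small=(246,226),knob=(368,316)),
'side':dict(base=(286,192),large=(293,232),medium=(406,273),small=(334,301),knob=(369,212))}
RAD=dict(base=.085,large=.075,medium=.06,small=.045,knob=.024)
tip={}
for n in G:
    im=snap(n);px=im['pixels'];hsv=cv2.cvtColor(px,cv2.COLOR_RGB2HSV)
    wood=((hsv[...,0]<20)&(hsv[...,1]>95)&(hsv[...,2]>50)).astype(np.uint8)
    for k,(u,v) in G[n].items():
        N,L,S,C=cv2.connectedComponentsWithStats(wood)
        d=[np.hypot(*(C[i]-(u,v))) if S[i,4]>60 else 1e9 for i in range(1,N)];b=1+int(np.argmin(d))
        c=max(cv2.findContours((L==b).astype(np.uint8),0,1)[0],key=len)
        c=cv2.convexHull(c)[:,0]
        P=np.array([onz(im,*q,.012)[:2] for q in c])
        f=lambda p:np.hypot(*(P-p[:2]).T)-p[2]
        r=least_squares(f,[*P.mean(0),.05],loss='soft_l1',f_scale=.002).x
        print(n,k,'circle',np.round(r,4),'exp r',RAD[k],S[b].tolist())
        if k!='knob':
            # bright unsaturated spigot
            x0,x1,y0,y1=u-25,u+25,v-35,v+15
            s=hsv[y0:y1,x0:x1];m=((s[...,2]>115)&(s[...,1]<60)).astype(np.uint8)
            m&=(L[y0:y1,x0:x1]!=b)
            N2,L2,S2,C2=cv2.connectedComponentsWithStats(m)
            out=[]
            for i in range(1,N2):
                if 8<S2[i,4]<200: out.append((S2[i,4],np.round(C2[i]+(x0,y0),1).tolist(),np.round(onz(im,*(C2[i]+(x0,y0)),.064)[:2],4).tolist()))
            print('    spig',out)
E
python3 m.py
python3 - <<'E'
import cv2,numpy as np
a=cv2.imread('pics/scene0.png');b=cv2.imread('pics/side0.png')
c=np.hstack([cv2.resize(a[150:260,190:300],(400,400),interpolation=2),cv2.resize(b[250:360,240:350],(400,400),interpolation=2)]);cv2.imwrite('pics/crop1.png',c)
E
```

```text
scene base circle [0.4933 0.3261 0.0851] exp r 0.085 [420, 224, 77, 70, 3608]
    spig [(np.int32(39), [464.1, 243.0], [0.4881, 0.328])]
scene large circle [0.459  0.1316 0.0752] exp r 0.075 [337, 207, 67, 60, 2643]
    spig [(np.int32(35), [372.4, 220.5], [0.4534, 0.1323])]
scene medium circle [ 0.6447 -0.103   0.0599] exp r 0.06 [222, 275, 57, 54, 1869]
    spig [(np.int32(42), [246.9, 287.9], [0.6409, -0.1048])]
scene small circle [ 0.468  -0.1451  0.0452] exp r 0.045 [226, 211, 40, 35, 681]
    spig [(np.int32(34), [242.7, 211.6], [0.4614, -0.1474])]
scene knob circle [0.6528 0.1395 0.0276] exp r 0.024 [356, 303, 23, 28, 447]
side base circle [0.4867 0.3177 0.0893] exp r 0.085 [255, 178, 63, 33, 1400]
    spig []
side large circle [0.4519 0.1245 0.0783] exp r 0.075 [262, 216, 62, 36, 1496]
    spig [(np.int32(196), [310.8, 210.8], [0.4972, 0.1242]), (np.int32(119), [274.0, 214.2], [0.4103, 0.1349]), (np.int32(42), [291.6, 212.6], [0.4516, 0.1295])]
side medium circle [ 0.6369 -0.1101  0.0632] exp r 0.06 [378, 258, 55, 37, 1265]
    spig []
side small circle [ 0.4597 -0.1532  0.0472] exp r 0.045 [311, 290, 45, 31, 778]
    spig []
side knob circle [0.6532 0.1637 0.0566] exp r 0.024 [359, 200, 19, 26, 359]
```

View pics/crop1.png

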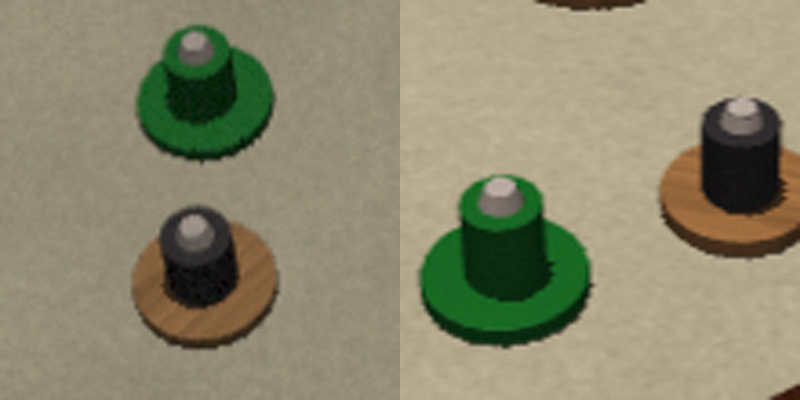

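The brown one at scene (246,226) is plain wood with a dark steel post, so it is the real small. The green one at (245,175) is the decoy. Next I align the tool axes with the world and look from above.

Emit:
{"op": "servo_tool", "data": {"moves": [{"claw": 1,"wx": -0.14},{"claw": 1,"wx": -0.141},{"claw": 1,"dy": -0.047,"dz": -0.032},{"claw": 1,"dy": -0.047,"dz": -0.032},{"claw": 1,"dy": -0.047,"dz": -0.032},{"claw": 1,"dy": -0.047,"dz": -0.032},{"claw": 1,"dy": -0.047,"dz": -0.032},{"claw": 1,"dy": -0.047,"dz": -0.032},{"claw": 1,"dy": -0.047,"dz": -0.032},{"claw": 1}]}}

```text
$.moves[0]: bad value
```

```bash
python3 - <<'E'
from h import *
st(); snap('wrist','w1.png')
E
```

```text
{'time_s': 0.25, 'joints': [1.1787, 0.3777, 0.0804, 1.2744, -0.0, 1.4605], 'ee_pos': [0.1599, 0.5522, 0.4042], 'tcp_rot': [-0.9997, 1.3303, 0.9988], 'ft_force': [-0.4225, -0.3079, -0.4869], 'opening': 0.0855}
[[-0.    -0.961  0.278]
 [-0.001  0.278  0.961]
 [-1.     0.    -0.001]]
```

View pics/w1.png

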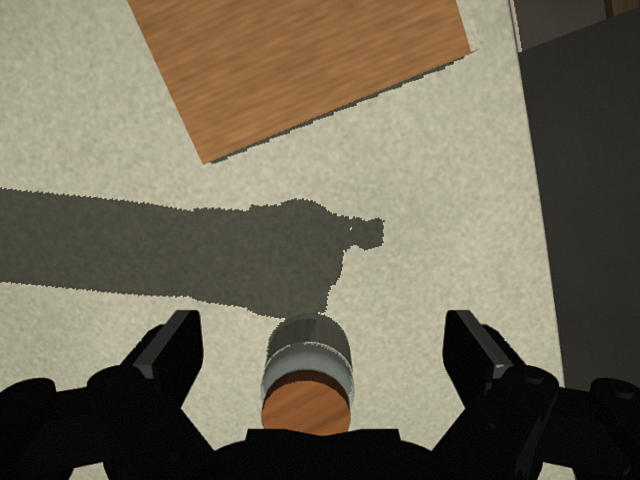

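The wrist view shows the gripper at the bottom and the jar between the fingers at (307,390). The move was refused whole, so I will try it with all the fields given.

Emit:
{"op": "servo_tool", "data": {"moves": [{"claw": 1.0,"dx": 0.0,"dy": 0.0,"dz": 0.0,"wx": -0.14,"wy": 0.0,"wz": 0.0},{"claw": 1.0,"dx": 0.0,"dy": 0.0,"dz": 0.0,"wx": -0.141,"wy": 0.0,"wz": 0.0},{"claw": 1.0,"dx": 0.0,"dy": -0.047,"dz": -0.032,"wx": 0.0,"wy": 0.0,"wz": 0.0},{"claw": 1.0,"dx": 0.0,"dy": -0.047,"dz": -0.032,"wx": 0.0,"wy": 0.0,"wz": 0.0},{"claw": 1.0,"dx": 0.0,"dy": -0.047,"dz": -0.032,"wx": 0.0,"wy": 0.0,"wz": 0.0},{"claw": 1.0,"dx": 0.0,"dy": -0.047,"dz": -0.032,"wx": 0.0,"wy": 0.0,"wz": 0.0},{"claw": 1.0,"dx": 0.0,"dy": -0.047,"dz": -0.032,"wx": 0.0,"wy": 0.0,"wz": 0.0},{"claw": 1.0,"dx": 0.0,"dy": -0.047,"dz": -0.032,"wx": 0.0,"wy": 0.0,"wz": 0.0},{"claw": 1.0,"dx": 0.0,"dy": -0.047,"dz": -0.032,"wx": 0.0,"wy": 0.0,"wz": 0.0},{"claw": 1.0,"dx": 0.0,"dy": 0.0,"dz": 0.0,"wx": 0.0,"wy": 0.0,"wz": 0.0}]}}

```text
time_s: 1.55
ee_pos: [0.5009, 0.326, 0.4034]
tcp_rot: [-1.218, 1.202, 1.218]
ft_force: [-0.8, 0.4, -0.6]
opening: 0.0854
```

```bash
python3 - <<'E'
from h import *
st(); snap('wrist','w2.png')
E
```

```text
{'time_s': 1.55, 'joints': [0.4707, 0.4244, 0.1482, 1.2932, 0.0004, 0.4578], 'ee_pos': [0.5009, 0.326, 0.4034], 'tcp_rot': [-1.2184, 1.2016, 1.2183], 'ft_force': [-0.7933, 0.3623, -0.6418], 'opening': 0.0854}
[[ 0.001 -1.    -0.013]
 [ 0.001 -0.013  1.   ]
 [-1.    -0.001  0.001]]
```

View pics/w2.png

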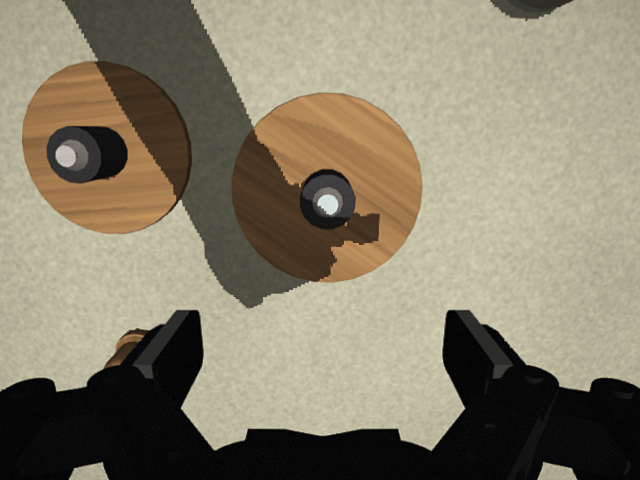

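This shows the base at (327,188) with its spigot tip at (328,204), and the large tier at (107,147) with its tip at (66,156). I measure both here.

```bash
cat >> h.py <<'E'
from scipy.optimize import least_squares
def meas(im,xy,z0,r,name=''):
    """disc edge circle (z0+.012), and post-shoulder/spigot tip by known heights"""
    px=im['pixels'];hsv=cv2.cvtColor(px,cv2.COLOR_RGB2HSV).astype(int)
    u,v=proj(im,[*xy,z0+.012]);N=400
    # radial search for disc edge: last saturated pixel along rays at the disc plane
    pts=[]
    for a in np.arange(0,2*np.pi,np.pi/45):
        rr=np.arange(r-.015,r+.015,.0005);S=[]
        for q in rr:
            U,V=proj(im,[xy[0]+q*np.cos(a),xy[1]+q*np.sin(a),z0+.012]);U,V=int(round(U)),int(round(V))
            S.append(hsv[V,U,1] if 0<=U<640 and 0<=V<480 else -1)
        S=np.array(S)
        if S.min()<0: continue
        w=S>85
        if w[:5].all() and not w[-5:].any(): q=rr[np.where(w)[0][-1]];pts.append([xy[0]+q*np.cos(a),xy[1]+q*np.sin(a)])
    P=np.array(pts);o=None
    if len(P)>8:
        o=least_squares(lambda p:np.hypot(*(P-p[:2]).T)-p[2],[*xy,r],loss='soft_l1',f_scale=.0005).x
    # spigot: bright unsaturated blob within 20 mm of axis at z0+.068
    m=np.zeros((480,640),np.uint8);uc,vc=proj(im,[*xy,z0+.066]);up,_=proj(im,[xy[0],xy[1]+.016,z0+.066])
    cv2.circle(m,(int(uc),int(vc)),int(abs(up-uc)),1,-1)
    t=(m>0)&(hsv[...,2]>150)&(hsv[...,1]<70);ys,xs=np.nonzero(t)
    tip=onz(im,xs.mean(),ys.mean(),z0+.068)[:2] if len(xs) else None
    print(name,'disc',None if o is None else np.round(o,4),len(P),'exp r',r,'| tip',None if tip is None else np.round(tip,4),len(xs));return o,tip
E
python3 - <<'E'
from h import *
im=snap('wrist')
meas(im,(.491,.326),0,.085,'base');meas(im,(.456,.131),0,.075,'large')
E
```

```text
base disc [0.4858 0.3299 0.0839] 90 exp r 0.085 | tip [0.4847 0.331 ] 262
large disc [0.4508 0.1359 0.0747] 90 exp r 0.075 | tip [0.4511 0.1344] 333
```

Emit:
{"op": "servo_tool", "data": {"moves": [{"claw": 1.0,"dx": 0.0,"dy": 0.012,"dz": -0.048,"wx": 0.013,"wy": 0.0,"wz": 0.0},{"claw": 1.0,"dx": 0.0,"dy": 0.012,"dz": -0.048,"wx": 0.0,"wy": 0.0,"wz": 0.0},{"claw": 1.0,"dx": 0.0,"dy": 0.012,"dz": -0.048,"wx": 0.0,"wy": 0.0,"wz": 0.0},{"claw": 1.0,"dx": 0.0,"dy": 0.012,"dz": -0.046,"wx": 0.0,"wy": 0.0,"wz": 0.0},{"claw": 1.0,"dx": 0.0,"dy": 0.0,"dz": 0.0,"wx": 0.0,"wy": 0.0,"wz": 0.0}]}}

```text
time_s: 2.28
ee_pos: [0.4451, 0.1392, 0.4029]
tcp_rot: [-1.219, 1.2, 1.225]
ft_force: [0.2, -0.1, -0.5]
opening: 0.0852
```

```bash
python3 - <<'E'
from h import *
st();im=snap('wrist')
meas(im,(.451,.135),0,.075,'large');meas(im,(.4853,.3305),0,.085,'base')
E
```

```text
{'time_s': 2.275, 'joints': [0.166, 0.1587, -0.2168, 1.1963, 0.0033, 0.1485], 'ee_pos': [0.4451, 0.1392, 0.4029], 'tcp_rot': [-1.2191, 1.1997, 1.2246], 'ft_force': [0.195, -0.0732, -0.4967], 'opening': 0.0852}
[[-0.002 -1.    -0.017]
 [ 0.003 -0.017  1.   ]
 [-1.     0.001  0.003]]
large disc [0.4513 0.1346 0.074 ] 90 exp r 0.075 | tip None 0
base disc [0.4859 0.3283 0.0848] 83 exp r 0.085 | tip [0.4865 0.33  ] 263
```

Emit:
{"op": "servo_tool", "data": {"moves": [{"claw": 1.0,"dx": 0.0,"dy": -0.006,"dz": -0.0045,"wx": 0.0,"wy": 0.0,"wz": 0.0},{"claw": 1.0,"dx": 0.045,"dy": 0.0,"dz": 0.0,"wx": 0.0,"wy": 0.0,"wz": 0.0},{"claw": 1.0,"dx": 0.045,"dy": 0.0,"dz": 0.0,"wx": 0.0,"wy": 0.0,"wz": 0.0},{"claw": 1.0,"dx": 0.045,"dy": 0.0,"dz": 0.0,"wx": 0.0,"wy": 0.0,"wz": 0.0},{"claw": 1.0,"dx": 0.03,"dy": 0.0,"dz": 0.0,"wx": 0.0,"wy": 0.0,"wz": 0.0},{"claw": 1.0,"dx": 0.0,"dy": 0.0,"dz": 0.0,"wx": 0.0,"wy": 0.0,"wz": 0.0}]}}

```text
time_s: 3.08
ee_pos: [0.4559, 0.1447, 0.2349]
tcp_rot: [-1.231, 1.183, 1.232]
ft_force: [-0.3, -0.0, 0.8]
opening: 0.0854
```

```bash
python3 - <<'E'
from h import *
st();snap('wrist','w3.png')
E
```

```text
{'time_s': 3.075, 'joints': [0.1728, 0.3097, -0.4875, 0.766, 0.0058, 0.1398], 'ee_pos': [0.4559, 0.1447, 0.2349], 'tcp_rot': [-1.2315, 1.1834, 1.2318], 'ft_force': [-0.3358, -0.0475, 0.8256], 'opening': 0.0854}
[[ 0.007 -0.999 -0.033]
 [ 0.007 -0.033  0.999]
 [-1.    -0.007  0.007]]
```

View pics/w3.png

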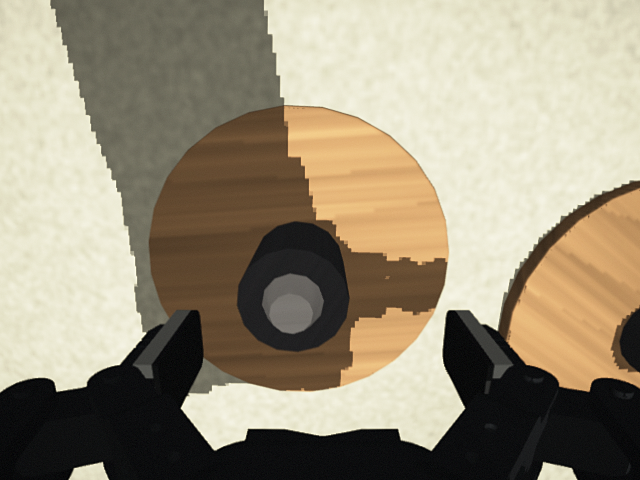

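The post sits between the fingers, with its tip at about (291,314), slightly left of the finger mid-line at 323. I correct position and attitude from the measurement.

```bash
cat >> h.py <<'E'
def plan(T):
    s=telemetry.read_state();M=R.from_rotvec(s['tcp_rot']).as_matrix()
    G=np.array([[0,-1,0],[0,0,1],[-1,0,0.]])
    print('t',round(s['time_s'],2),'pos',np.round(s['ee_pos'],4),'F',np.round(s['ft_force'],1),'op',round(s['opening'],4),'dxyz',np.round(M.T@(np.array(T)-s['ee_pos']),4),'w',np.round(R.from_matrix(M.T@G).as_rotvec(),4))
E
python3 - <<'E'
from h import *
im=snap('wrist');hsv=cv2.cvtColor(im['pixels'],cv2.COLOR_RGB2HSV)
print(onz(im,291,314,.068),onz(im,293,297,.058))
meas(im,(.451,.135),0,.075)
plan([.451,.135,.192])
E
```

```text
[0.45398151 0.13447485 0.068     ] [0.45157181 0.13456893 0.058     ]
 disc [0.4516 0.1342 0.0739] 89 exp r 0.075 | tip None 0
t 3.17 pos [0.4574 0.1447 0.2374] F [-0.2  0.3 -0.4] op 0.0853 dxyz [ 0.0453  0.0072 -0.0098] w [0.0326 0.0076 0.0116]
```

Emit:
{"op": "servo_tool", "data": {"moves": [{"claw": 1.0,"dx": 0.0,"dy": 0.006,"dz": -0.01,"wx": 0.032,"wy": 0.007,"wz": 0.011},{"claw": 1.0,"dx": 0.02,"dy": 0.0,"dz": 0.0,"wx": 0.0,"wy": 0.0,"wz": 0.0},{"claw": 1.0,"dx": 0.0,"dy": 0.0,"dz": 0.0,"wx": 0.0,"wy": 0.0,"wz": 0.0}]}}

```text
time_s: 3.55
ee_pos: [0.4539, 0.1341, 0.2215]
tcp_rot: [-1.211, 1.204, 1.202]
ft_force: [-0.7, -1.0, 0.0]
opening: 0.0854
```

```bash
python3 - <<'E'
from h import *
plan([.4515,.1345,.192])
E
```

```text
t 3.55 pos [0.4539 0.1341 0.2215] F [-0.7 -1.   0. ] op 0.0854 dxyz [0.0295 0.0026 0.0003] w [-0.0023  0.0005  0.0076]
```

Emit:
{"op": "servo_tool", "data": {"moves": [{"claw": 1.0,"dx": 0.015,"dy": 0.0025,"dz": 0.0,"wx": -0.002,"wy": 0.0,"wz": 0.007},{"claw": 1.0,"dx": 0.013,"dy": 0.0,"dz": 0.0,"wx": 0.0,"wy": 0.0,"wz": 0.0},{"claw": 1.0,"dx": 0.0,"dy": 0.0,"dz": 0.0,"wx": 0.0,"wy": 0.0,"wz": 0.0}]}}

```text
time_s: 3.92
ee_pos: [0.4524, 0.1339, 0.1939]
tcp_rot: [-1.209, 1.207, 1.206]
ft_force: [-0.7, -0.1, -0.3]
opening: 0.0854
```

```bash
python3 - <<'E'
from h import *
plan([.4515,.1345,.192])
E
```

```text
t 3.92 pos [0.4524 0.1339 0.1939] F [-0.7 -0.1 -0.3] op 0.0854 dxyz [0.0019 0.0009 0.0006] w [-0.0013  0.0007  0.0035]
```

Emit:
{"op": "servo_tool", "data": {"moves": [{"claw": 0.4,"dx": 0.002,"dy": 0.001,"dz": 0.0005,"wx": 0.0,"wy": 0.0,"wz": 0.003},{"claw": 0.0,"dx": 0.0,"dy": 0.0,"dz": 0.0,"wx": 0.0,"wy": 0.0,"wz": 0.0},{"claw": 0.0,"dx": 0.0,"dy": 0.0,"dz": 0.0,"wx": 0.0,"wy": 0.0,"wz": 0.0},{"claw": 0.0,"dx": 0.0,"dy": 0.0,"dz": 0.0,"wx": 0.0,"wy": 0.0,"wz": 0.0},{"claw": 0.0,"dx": 0.0,"dy": 0.0,"dz": 0.0,"wx": 0.0,"wy": 0.0,"wz": 0.0},{"claw": 0.0,"dx": 0.0,"dy": 0.0,"dz": 0.0,"wx": 0.0,"wy": 0.0,"wz": 0.0},{"claw": 0.0,"dx": 0.0,"dy": 0.0,"dz": 0.0,"wx": 0.0,"wy": 0.0,"wz": 0.0}]}}

```text
time_s: 4.8
ee_pos: [0.4516, 0.1345, 0.1923]
tcp_rot: [-1.209, 1.209, 1.208]
ft_force: [0.3, -0.0, -0.1]
opening: 0.0425
```

```bash
python3 - <<'E'
from h import *
plan([.4515,.1345,.192])
im=snap('wrist','w4.png')
meas(im,(.4515,.1345),0,.075)
E
```

```text
t 4.8 pos [0.4516 0.1345 0.1923] F [ 0.3 -0.  -0.1] op 0.0425 dxyz [0.0003 0.0001 0.    ] w [-0.0012  0.0003  0.0009]
 disc [0.4515 0.1347 0.0738] 61 exp r 0.075 | tip None 0
```

View pics/w4.png

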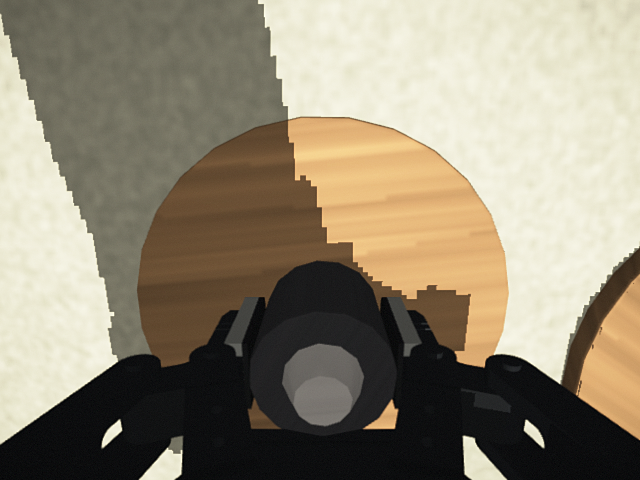

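The post is held firmly with opening 0.0425. The measured disc centre matches the TCP to under 0.3 mm, so the wrist calibration agrees. Next I lift and carry.

Emit:
{"op": "servo_tool", "data": {"moves": [{"claw": 0.0,"dx": -0.03,"dy": 0.0,"dz": 0.0,"wx": 0.0,"wy": 0.0,"wz": 0.0},{"claw": 0.0,"dx": -0.05,"dy": 0.0,"dz": 0.0,"wx": 0.0,"wy": 0.0,"wz": 0.0},{"claw": 0.0,"dx": -0.04,"dy": 0.0,"dz": 0.0,"wx": 0.0,"wy": 0.0,"wz": 0.0},{"claw": 0.0,"dx": 0.0,"dy": -0.006,"dz": 0.035,"wx": 0.0,"wy": 0.0,"wz": 0.0},{"claw": 0.0,"dx": 0.0,"dy": -0.008,"dz": 0.045,"wx": 0.0,"wy": 0.0,"wz": 0.0},{"claw": 0.0,"dx": 0.0,"dy": -0.008,"dz": 0.045,"wx": 0.0,"wy": 0.0,"wz": 0.0},{"claw": 0.0,"dx": 0.0,"dy": -0.006,"dz": 0.035,"wx": 0.0,"wy": 0.0,"wz": 0.0},{"claw": 0.0,"dx": 0.0,"dy": -0.004,"dz": 0.02,"wx": 0.0,"wy": 0.0,"wz": 0.0},{"claw": 0.0,"dx": 0.0,"dy": 0.0,"dz": 0.0,"wx": 0.0,"wy": 0.0,"wz": 0.0}]}}

```text
time_s: 5.98
ee_pos: [0.4823, 0.3191, 0.3117]
tcp_rot: [-1.203, 1.218, 1.213]
ft_force: [-0.2, -0.0, -3.3]
opening: 0.0429
```

```bash
python3 - <<'E'
from h import *
plan([.4857,.330,.275])
im=snap('wrist','w5.png');s=telemetry.read_state();p=s['ee_pos']
meas(im,p[:2],p[2]-.192,.075)
E
```

```text
t 5.97 pos [0.4823 0.3191 0.3117] F [-0.2 -0.  -3.3] op 0.0429 dxyz [ 0.0367 -0.0037  0.011 ] w [-0.0036 -0.0007 -0.0087]
 disc [0.48   0.319  0.0735] 56 exp r 0.075 | tip None 0
```

Emit:
{"op": "servo_tool", "data": {"moves": [{"claw": 0.0,"dx": 0.0,"dy": -0.0035,"dz": 0.011,"wx": -0.003,"wy": -0.001,"wz": -0.008},{"claw": 0.0,"dx": 0.018,"dy": 0.0,"dz": 0.0,"wx": 0.0,"wy": 0.0,"wz": 0.0},{"claw": 0.0,"dx": 0.016,"dy": 0.0,"dz": 0.0,"wx": 0.0,"wy": 0.0,"wz": 0.0},{"claw": 0.0,"dx": 0.0,"dy": 0.0,"dz": 0.0,"wx": 0.0,"wy": 0.0,"wz": 0.0}]}}

```text
time_s: 6.52
ee_pos: [0.4858, 0.3278, 0.2767]
tcp_rot: [-1.206, 1.213, 1.206]
ft_force: [0.1, -0.3, -3.3]
opening: 0.0428
```

```bash
python3 - <<'E'
from h import *
plan([.4857,.330,.25])
im=snap('wrist','w6.png');s=telemetry.read_state();p=s['ee_pos']
meas(im,p[:2],p[2]-.192,.075)
E
```

```text
t 6.53 pos [0.4858 0.3278 0.2767] F [ 0.1 -0.3 -3.3] op 0.0428 dxyz [0.0267 0.0001 0.0022] w [-0.0046 -0.0006 -0.0012]
 disc [0.4834 0.3278 0.0729] 57 exp r 0.075 | tip None 0
```

Emit:
{"op": "servo_tool", "data": {"moves": [{"claw": 0.0,"dx": 0.006,"dy": -0.001,"dz": 0.002,"wx": -0.004,"wy": 0.0,"wz": -0.001},{"claw": 0.0,"dx": 0.008,"dy": 0.0,"dz": 0.0,"wx": 0.0,"wy": 0.0,"wz": 0.0},{"claw": 0.0,"dx": 0.007,"dy": 0.0,"dz": 0.0,"wx": 0.0,"wy": 0.0,"wz": 0.0},{"claw": 0.0,"dx": 0.0,"dy": 0.0,"dz": 0.0,"wx": 0.0,"wy": 0.0,"wz": 0.0}]}}

```text
time_s: 7.08
ee_pos: [0.488, 0.3302, 0.2568]
tcp_rot: [-1.209, 1.206, 1.206]
ft_force: [0.0, 0.1, -2.3]
opening: 0.0428
```

```bash
python3 - <<'E'
from h import *
plan([.4865,.330,.25])
E
```

```text
t 7.08 pos [0.488  0.3302 0.2568] F [ 0.   0.1 -2.3] op 0.0428 dxyz [ 0.0068  0.0015 -0.0002] w [-0.0011  0.0013  0.0034]
```

Emit:
{"op": "servo_tool", "data": {"moves": [{"claw": 0.0,"dx": 0.004,"dy": 0.001,"dz": 0.0,"wx": -0.001,"wy": 0.001,"wz": 0.003},{"claw": 0.0,"dx": 0.003,"dy": 0.0,"dz": 0.0,"wx": 0.0,"wy": 0.0,"wz": 0.0},{"claw": 0.0,"dx": 0.0,"dy": 0.0,"dz": 0.0,"wx": 0.0,"wy": 0.0,"wz": 0.0}]}}

```text
time_s: 7.45
ee_pos: [0.487, 0.3303, 0.2504]
tcp_rot: [-1.209, 1.208, 1.209]
ft_force: [-0.2, -0.5, -2.8]
opening: 0.0429
```

```bash
python3 - <<'E'
from h import *
plan([.4865,.330,.25])
E
```

```text
t 7.45 pos [0.487  0.3303 0.2504] F [-0.2 -0.5 -2.8] op 0.0429 dxyz [ 0.0004  0.0005 -0.0003] w [0.0002 0.0006 0.0012]
```

Emit:
{"op": "servo_tool", "data": {"moves": [{"claw": 0.0,"dx": 0.001,"dy": 0.0,"dz": 0.0,"wx": 0.0,"wy": 0.0,"wz": 0.0},{"claw": 0.0,"dx": 0.0015,"dy": 0.0,"dz": 0.0,"wx": 0.0,"wy": 0.0,"wz": 0.0},{"claw": 0.0,"dx": 0.0,"dy": 0.0,"dz": 0.0,"wx": 0.0,"wy": 0.0,"wz": 0.0}]}}

```text
time_s: 7.82
ee_pos: [0.487, 0.3303, 0.2506]
tcp_rot: [-1.21, 1.206, 1.208]
ft_force: [0.4, 0.2, -3.5]
opening: 0.0427
```

Emit:
{"op": "servo_tool", "data": {"moves": [{"claw": 0.0,"dx": 0.003,"dy": 0.0,"dz": 0.0,"wx": 0.0,"wy": 0.0,"wz": 0.0},{"claw": 0.0,"dx": 0.003,"dy": 0.0,"dz": 0.0,"wx": 0.0,"wy": 0.0,"wz": 0.0}]}}

```text
time_s: 8.07
ee_pos: [0.4869, 0.3304, 0.2502]
tcp_rot: [-1.211, 1.203, 1.206]
ft_force: [-8.8, -4.7, 22.5]
opening: 0.0429
```

Contact came at z 0.2502 with 22 N, which matches the expected seat at 0.2503. I relax and release.

Emit:
{"op": "servo_tool", "data": {"moves": [{"claw": 0.0,"dx": -0.0005,"dy": 0.0,"dz": 0.0,"wx": 0.0,"wy": 0.0,"wz": 0.0},{"claw": 0.8,"dx": 0.0,"dy": 0.0,"dz": 0.0,"wx": 0.0,"wy": 0.0,"wz": 0.0},{"claw": 1.0,"dx": 0.0,"dy": 0.0,"dz": 0.0,"wx": 0.0,"wy": 0.0,"wz": 0.0},{"claw": 1.0,"dx": 0.0,"dy": 0.0,"dz": 0.0,"wx": 0.0,"wy": 0.0,"wz": 0.0},{"claw": 1.0,"dx": 0.0,"dy": 0.0,"dz": 0.0,"wx": 0.0,"wy": 0.0,"wz": 0.0},{"claw": 1.0,"dx": -0.03,"dy": 0.0,"dz": 0.0,"wx": 0.0,"wy": 0.0,"wz": 0.0},{"claw": 1.0,"dx": -0.05,"dy": 0.0,"dz": 0.0,"wx": 0.0,"wy": 0.0,"wz": 0.0},{"claw": 1.0,"dx": -0.05,"dy": 0.0,"dz": 0.0,"wx": 0.0,"wy": 0.0,"wz": 0.0},{"claw": 1.0,"dx": -0.03,"dy": 0.0,"dz": 0.0,"wx": 0.0,"wy": 0.0,"wz": 0.0},{"claw": 1.0,"dx": 0.0,"dy": 0.0,"dz": 0.0,"wx": 0.0,"wy": 0.0,"wz": 0.0}]}}

```text
time_s: 9.32
ee_pos: [0.4863, 0.3301, 0.4137]
tcp_rot: [-1.211, 1.203, 1.206]
ft_force: [0.5, 0.6, -0.4]
opening: 0.0855
```

```bash
python3 - <<'E'
from h import *
plan([.64,-.10,.40])
im=snap('wrist','w7.png')
meas(im,(.487,.330),.058,.075,'large')
E
```

```text
t 9.32 pos [0.4863 0.3301 0.4137] F [ 0.5  0.6 -0.4] op 0.0855 dxyz [ 0.0137 -0.1535 -0.4302] w [0.0003 0.002  0.0058]
large disc [0.4837 0.3307 0.0767] 90 exp r 0.075 | tip None 0
```

View pics/w7.png

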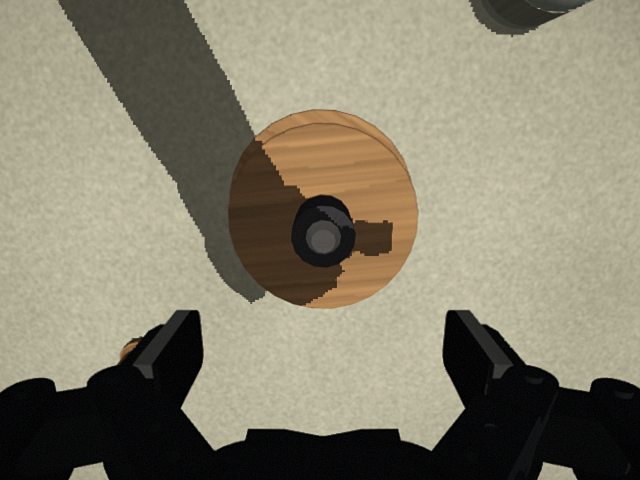

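The large tier sits concentric on the base, spigot at (323,238). Next is the medium.

Emit:
{"op": "servo_tool", "data": {"moves": [{"claw": 1.0,"dx": 0.0,"dy": -0.017,"dz": -0.048,"wx": 0.0,"wy": 0.002,"wz": 0.005},{"claw": 1.0,"dx": 0.0,"dy": -0.017,"dz": -0.048,"wx": 0.0,"wy": 0.0,"wz": 0.0},{"claw": 1.0,"dx": 0.0,"dy": -0.017,"dz": -0.048,"wx": 0.0,"wy": 0.0,"wz": 0.0},{"claw": 1.0,"dx": 0.0,"dy": -0.017,"dz": -0.048,"wx": 0.0,"wy": 0.0,"wz": 0.0},{"claw": 1.0,"dx": 0.0,"dy": -0.017,"dz": -0.048,"wx": 0.0,"wy": 0.0,"wz": 0.0},{"claw": 1.0,"dx": 0.0,"dy": -0.017,"dz": -0.048,"wx": 0.0,"wy": 0.0,"wz": 0.0},{"claw": 1.0,"dx": 0.0,"dy": -0.017,"dz": -0.048,"wx": 0.0,"wy": 0.0,"wz": 0.0},{"claw": 1.0,"dx": 0.0,"dy": -0.017,"dz": -0.048,"wx": 0.0,"wy": 0.0,"wz": 0.0},{"claw": 1.0,"dx": 0.0,"dy": -0.015,"dz": -0.045,"wx": 0.0,"wy": 0.0,"wz": 0.0},{"claw": 1.0,"dx": 0.0,"dy": 0.0,"dz": 0.0,"wx": 0.0,"wy": 0.0,"wz": 0.0}]}}

```text
time_s: 10.62
ee_pos: [0.6385, -0.1116, 0.3863]
tcp_rot: [-1.195, 1.233, 1.237]
ft_force: [0.3, 0.7, 0.3]
opening: 0.0854
```

```bash
python3 - <<'E'
from h import *
im=snap('wrist','w8.png')
o,t=meas(im,(.637,-.099),0,.06,'med')
meas(im,(.460,-.141),0,.045,'small')
plan([*o[:2],.25])
E
```

```text
med disc [ 0.6382 -0.1018  0.0591] 90 exp r 0.06 | tip None 0
small disc [ 0.4616 -0.1437  0.0439] 47 exp r 0.045 | tip None 0
t 10.68 pos [ 0.6381 -0.11    0.3862] F [ 0.  -0.6 -0.3] op 0.0854 dxyz [ 0.1362 -0.005   0.0081] w [ 0.0054  0.001  -0.0354]
```

Emit:
{"op": "servo_tool", "data": {"moves": [{"claw": 1.0,"dx": 0.0,"dy": 0.0,"dz": 0.008,"wx": 0.005,"wy": 0.001,"wz": -0.035},{"claw": 1.0,"dx": 0.045,"dy": 0.0,"dz": 0.0,"wx": 0.0,"wy": 0.0,"wz": 0.0},{"claw": 1.0,"dx": 0.045,"dy": 0.0,"dz": 0.0,"wx": 0.0,"wy": 0.0,"wz": 0.0},{"claw": 1.0,"dx": 0.04,"dy": 0.0,"dz": 0.0,"wx": 0.0,"wy": 0.0,"wz": 0.0},{"claw": 1.0,"dx": 0.0,"dy": 0.0,"dz": 0.0,"wx": 0.0,"wy": 0.0,"wz": 0.0}]}}

```text
time_s: 11.3
ee_pos: [0.6343, -0.0944, 0.2481]
tcp_rot: [-1.208, 1.208, 1.222]
ft_force: [-0.5, 0.6, -1.1]
opening: 0.0856
```

```bash
python3 - <<'E'
from h import *
im=snap('wrist','w9.png')
o,t=meas(im,(.638,-.101),0,.06,'med')
plan([*o[:2],.192])
E
```

```text
med disc [ 0.6387 -0.1021  0.0591] 72 exp r 0.06 | tip None 0
t 11.35 pos [ 0.6354 -0.0947  0.2505] F [-0.   0.4  0.9] op 0.0856 dxyz [ 0.0584 -0.0034 -0.0076] w [ 0.0072  0.0037 -0.0035]
```

Emit:
{"op": "servo_tool", "data": {"moves": [{"claw": 1.0,"dx": 0.0,"dy": -0.0035,"dz": -0.0075,"wx": 0.007,"wy": 0.004,"wz": -0.003},{"claw": 1.0,"dx": 0.02,"dy": 0.0,"dz": 0.0,"wx": 0.0,"wy": 0.0,"wz": 0.0},{"claw": 1.0,"dx": 0.018,"dy": 0.0,"dz": 0.0,"wx": 0.0,"wy": 0.0,"wz": 0.0},{"claw": 1.0,"dx": 0.0,"dy": 0.0,"dz": 0.0,"wx": 0.0,"wy": 0.0,"wz": 0.0}]}}

```text
time_s: 11.85
ee_pos: [0.6439, -0.1036, 0.2212]
tcp_rot: [-1.22, 1.202, 1.196]
ft_force: [0.0, 0.2, 0.9]
opening: 0.0856
```

```bash
python3 - <<'E'
from h import *
plan([.6385,-.1021,.192])
E
```

```text
t 11.85 pos [ 0.6439 -0.1036  0.2212] F [0.  0.2 0.9] op 0.0856 dxyz [0.0291 0.0058 0.0016] w [ 0.0002 -0.0051  0.0152]
```

Emit:
{"op": "servo_tool", "data": {"moves": [{"claw": 1.0,"dx": 0.0,"dy": 0.0055,"dz": 0.0015,"wx": 0.0,"wy": -0.005,"wz": 0.015},{"claw": 1.0,"dx": 0.014,"dy": 0.0,"dz": 0.0,"wx": 0.0,"wy": 0.0,"wz": 0.0},{"claw": 1.0,"dx": 0.014,"dy": 0.0,"dz": 0.0,"wx": 0.0,"wy": 0.0,"wz": 0.0},{"claw": 1.0,"dx": 0.0,"dy": 0.0,"dz": 0.0,"wx": 0.0,"wy": 0.0,"wz": 0.0}]}}

```text
time_s: 12.35
ee_pos: [0.6399, -0.1027, 0.1952]
tcp_rot: [-1.213, 1.207, 1.205]
ft_force: [-0.5, 0.1, 0.8]
opening: 0.0849
```

```bash
python3 - <<'E'
from h import *
plan([.6385,-.1021,.192])
E
```

```text
t 12.35 pos [ 0.6399 -0.1027  0.1952] F [-0.5  0.1  0.8] op 0.0849 dxyz [0.0032 0.0014 0.0006] w [-0.0001 -0.0016  0.0052]
```

Emit:
{"op": "servo_tool", "data": {"moves": [{"claw": 0.7,"dx": 0.003,"dy": 0.0015,"dz": 0.0005,"wx": 0.0,"wy": -0.001,"wz": 0.005},{"claw": 0.4,"dx": 0.0,"dy": 0.0,"dz": 0.0,"wx": 0.0,"wy": 0.0,"wz": 0.0},{"claw": 0.0,"dx": 0.0,"dy": 0.0,"dz": 0.0,"wx": 0.0,"wy": 0.0,"wz": 0.0},{"claw": 0.0,"dx": 0.0,"dy": 0.0,"dz": 0.0,"wx": 0.0,"wy": 0.0,"wz": 0.0},{"claw": 0.0,"dx": 0.0,"dy": 0.0,"dz": 0.0,"wx": 0.0,"wy": 0.0,"wz": 0.0},{"claw": 0.0,"dx": 0.0,"dy": 0.0,"dz": 0.0,"wx": 0.0,"wy": 0.0,"wz": 0.0},{"claw": 0.0,"dx": 0.0,"dy": 0.0,"dz": 0.0,"wx": 0.0,"wy": 0.0,"wz": 0.0}]}}

```text
time_s: 13.22
ee_pos: [0.6384, -0.1022, 0.1922]
tcp_rot: [-1.209, 1.21, 1.209]
ft_force: [0.8, -0.3, -0.2]
opening: 0.0428
```

```bash
python3 - <<'E'
from h import *
plan([.6385,-.1021,.192])
meas(snap('wrist'),(.6385,-.1021),0,.06)
# large top tip from earlier overhead picture w7 (pose at t 9.32): dark/bright spigot contour
im=snap('scene');hsv=cv2.cvtColor(im['pixels'],cv2.COLOR_RGB2HSV).astype(int)
u,v=map(int,proj(im,[.487,.33,.126]));s=hsv[v-12:v+12,u-12:u+12];m=((s[...,2]>115)&(s[...,1]<60)).astype(np.uint8)
N,L,S,C=cv2.connectedComponentsWithStats(m);print(u,v,[(S[i,4],np.round(onz(im,*(C[i]+(u-12,v-12)),.126),4)) for i in range(1,N)])
E
```

```text
t 13.22 pos [ 0.6384 -0.1022  0.1922] F [ 0.8 -0.3 -0.2] op 0.0428 dxyz [ 0.0002 -0.0001  0.0001] w [-0.0002 -0.0004  0.0001]
 disc [ 0.6382 -0.1022  0.0588] 51 exp r 0.06 | tip [ 0.6475 -0.0894] 4
471 226 [(np.int32(43), array([0.4579, 0.3432, 0.126 ])), (np.int32(49), array([0.4931, 0.3284, 0.126 ]))]
```

Medium gripped, centred to 0.2 mm. Lift and carry at z≈0.37.

Emit:
{"op": "servo_tool", "data": {"moves": [{"claw": 0.0,"dx": -0.03,"dy": 0.0,"dz": 0.0,"wx": 0.0,"wy": 0.0,"wz": 0.0},{"claw": 0.0,"dx": -0.05,"dy": 0.0,"dz": 0.0,"wx": 0.0,"wy": 0.0,"wz": 0.0},{"claw": 0.0,"dx": -0.05,"dy": 0.01,"dz": 0.02,"wx": 0.0,"wy": 0.0,"wz": 0.0},{"claw": 0.0,"dx": -0.04,"dy": 0.015,"dz": 0.04,"wx": 0.0,"wy": 0.0,"wz": 0.0},{"claw": 0.0,"dx": -0.01,"dy": 0.016,"dz": 0.046,"wx": 0.0,"wy": 0.0,"wz": 0.0},{"claw": 0.0,"dx": 0.0,"dy": 0.016,"dz": 0.046,"wx": 0.0,"wy": 0.0,"wz": 0.0},{"claw": 0.0,"dx": 0.0,"dy": 0.016,"dz": 0.046,"wx": 0.0,"wy": 0.0,"wz": 0.0},{"claw": 0.0,"dx": 0.0,"dy": 0.016,"dz": 0.046,"wx": 0.0,"wy": 0.0,"wz": 0.0},{"claw": 0.0,"dx": 0.0,"dy": 0.016,"dz": 0.046,"wx": 0.0,"wy": 0.0,"wz": 0.0},{"claw": 0.0,"dx": 0.0,"dy": 0.016,"dz": 0.046,"wx": 0.0,"wy": 0.0,"wz": 0.0},{"claw": 0.0,"dx": 0.0,"dy": 0.014,"dz": 0.04,"wx": 0.0,"wy": 0.0,"wz": 0.0},{"claw": 0.0,"dx": 0.0,"dy": 0.0,"dz": 0.0,"wx": 0.0,"wy": 0.0,"wz": 0.0}]}}

```text
time_s: 14.82
ee_pos: [0.4982, 0.2846, 0.3743]
tcp_rot: [-1.203, 1.216, 1.214]
ft_force: [0.2, 0.4, -2.3]
opening: 0.0426
```

```bash
python3 - <<'E'
from h import *
plan([.4868,.3303,.34])
E
```

```text
t 14.82 pos [0.4982 0.2846 0.3743] F [ 0.2  0.4 -2.3] op 0.0426 dxyz [0.0344 0.0112 0.0456] w [-0.0026  0.001  -0.0079]
```

Emit:
{"op": "servo_tool", "data": {"moves": [{"claw": 0.0,"dx": 0.0,"dy": 0.006,"dz": 0.024,"wx": -0.002,"wy": 0.001,"wz": -0.008},{"claw": 0.0,"dx": 0.0,"dy": 0.005,"dz": 0.021,"wx": 0.0,"wy": 0.0,"wz": 0.0},{"claw": 0.0,"dx": 0.015,"dy": 0.0,"dz": 0.0,"wx": 0.0,"wy": 0.0,"wz": 0.0},{"claw": 0.0,"dx": 0.015,"dy": 0.0,"dz": 0.0,"wx": 0.0,"wy": 0.0,"wz": 0.0},{"claw": 0.0,"dx": 0.0,"dy": 0.0,"dz": 0.0,"wx": 0.0,"wy": 0.0,"wz": 0.0}]}}

```text
time_s: 15.45
ee_pos: [0.4872, 0.3283, 0.3403]
tcp_rot: [-1.209, 1.216, 1.206]
ft_force: [-0.3, -0.3, -2.8]
opening: 0.043
```

```bash
python3 - <<'E'
from h import *
plan([.4868,.3303,.308])
E
```

```text
t 15.45 pos [0.4872 0.3283 0.3403] F [-0.3 -0.3 -2.8] op 0.043 dxyz [0.0323 0.0003 0.0021] w [-0.0032 -0.0051 -0.0027]
```

Emit:
{"op": "servo_tool", "data": {"moves": [{"claw": 0.0,"dx": 0.0,"dy": 0.0,"dz": 0.002,"wx": -0.003,"wy": -0.005,"wz": -0.002},{"claw": 0.0,"dx": 0.01,"dy": 0.0,"dz": 0.0,"wx": 0.0,"wy": 0.0,"wz": 0.0},{"claw": 0.0,"dx": 0.01,"dy": 0.0,"dz": 0.0,"wx": 0.0,"wy": 0.0,"wz": 0.0},{"claw": 0.0,"dx": 0.0,"dy": 0.0,"dz": 0.0,"wx": 0.0,"wy": 0.0,"wz": 0.0}]}}

```text
time_s: 15.95
ee_pos: [0.4878, 0.3292, 0.3191]
tcp_rot: [-1.208, 1.211, 1.208]
ft_force: [0.3, -0.4, -2.2]
opening: 0.0431
```

```bash
python3 - <<'E'
from h import *
plan([.4868,.3303,.308])
E
```

```text
t 15.95 pos [0.4878 0.3292 0.3191] F [ 0.3 -0.4 -2.2] op 0.0431 dxyz [0.0111 0.001  0.0011] w [-0.0021 -0.0001 -0.0004]
```

Emit:
{"op": "servo_tool", "data": {"moves": [{"claw": 0.0,"dx": 0.005,"dy": 0.001,"dz": 0.001,"wx": -0.002,"wy": 0.0,"wz": 0.0},{"claw": 0.0,"dx": 0.005,"dy": 0.0,"dz": 0.0,"wx": 0.0,"wy": 0.0,"wz": 0.0},{"claw": 0.0,"dx": 0.0,"dy": 0.0,"dz": 0.0,"wx": 0.0,"wy": 0.0,"wz": 0.0}]}}

```text
time_s: 16.32
ee_pos: [0.4868, 0.3305, 0.3086]
tcp_rot: [-1.209, 1.209, 1.209]
ft_force: [-0.4, 0.2, -2.7]
opening: 0.0426
```

```bash
python3 - <<'E'
from h import *
plan([.4868,.3303,.308])
E
```

```text
t 16.32 pos [0.4868 0.3305 0.3086] F [-0.4  0.2 -2.7] op 0.0426 dxyz [ 0.0006 -0.     -0.0002] w [0.0003 0.0002 0.    ]
```

Emit:
{"op": "servo_tool", "data": {"moves": [{"claw": 0.0,"dx": 0.003,"dy": 0.0,"dz": 0.0,"wx": 0.0,"wy": 0.0,"wz": 0.0},{"claw": 0.0,"dx": 0.003,"dy": 0.0,"dz": 0.0,"wx": 0.0,"wy": 0.0,"wz": 0.0}]}}

```text
time_s: 16.58
ee_pos: [0.4868, 0.3305, 0.3081]
tcp_rot: [-1.21, 1.205, 1.207]
ft_force: [-6.7, -3.3, 18.1]
opening: 0.0426
```

Seated: contact at 0.3081 against the expected 0.3082. I release and rise.

Emit:
{"op": "servo_tool", "data": {"moves": [{"claw": 0.0,"dx": -0.0005,"dy": 0.0,"dz": 0.0,"wx": 0.0,"wy": 0.0,"wz": 0.0},{"claw": 0.8,"dx": 0.0,"dy": 0.0,"dz": 0.0,"wx": 0.0,"wy": 0.0,"wz": 0.0},{"claw": 1.0,"dx": 0.0,"dy": 0.0,"dz": 0.0,"wx": 0.0,"wy": 0.0,"wz": 0.0},{"claw": 1.0,"dx": 0.0,"dy": 0.0,"dz": 0.0,"wx": 0.0,"wy": 0.0,"wz": 0.0},{"claw": 1.0,"dx": 0.0,"dy": 0.0,"dz": 0.0,"wx": 0.0,"wy": 0.0,"wz": 0.0},{"claw": 1.0,"dx": -0.03,"dy": 0.0,"dz": 0.0,"wx": 0.0,"wy": 0.0,"wz": 0.0},{"claw": 1.0,"dx": -0.05,"dy": 0.0,"dz": 0.0,"wx": 0.0,"wy": 0.0,"wz": 0.0},{"claw": 1.0,"dx": -0.03,"dy": 0.0,"dz": 0.0,"wx": 0.0,"wy": 0.0,"wz": 0.0},{"claw": 1.0,"dx": 0.0,"dy": 0.0,"dz": 0.0,"wx": 0.0,"wy": 0.0,"wz": 0.0}]}}

```text
time_s: 17.7
ee_pos: [0.4866, 0.3304, 0.4216]
tcp_rot: [-1.21, 1.204, 1.206]
ft_force: [-0.1, 1.0, -0.8]
opening: 0.0859
```

```bash
python3 - <<'E'
from h import *
plan([.4616,-.1437,.40])
snap('wrist','w10.png')
E
```

```text
t 17.7 pos [0.4866 0.3304 0.4216] F [-0.1  1.  -0.8] op 0.0859 dxyz [ 0.0204  0.0253 -0.4742] w [0.0003 0.0021 0.0054]
```

View pics/w10.png

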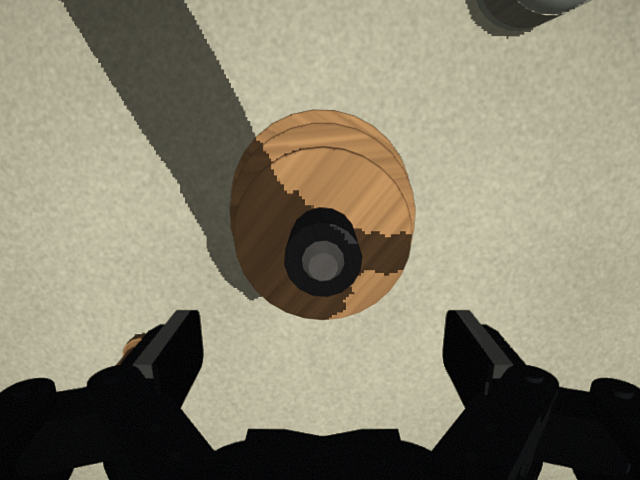

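The medium is centred with its spigot at (323,265), and the discs stack concentrically. Next is the brown small.

Emit:
{"op": "servo_tool", "data": {"moves": [{"claw": 1.0,"dx": 0.0,"dy": 0.003,"dz": -0.048,"wx": 0.0,"wy": 0.002,"wz": 0.005},{"claw": 1.0,"dx": 0.0,"dy": 0.003,"dz": -0.052,"wx": 0.0,"wy": 0.0,"wz": 0.0},{"claw": 1.0,"dx": 0.0,"dy": 0.003,"dz": -0.052,"wx": 0.0,"wy": 0.0,"wz": 0.0},{"claw": 1.0,"dx": 0.0,"dy": 0.003,"dz": -0.052,"wx": 0.0,"wy": 0.0,"wz": 0.0},{"claw": 1.0,"dx": 0.0,"dy": 0.003,"dz": -0.052,"wx": 0.0,"wy": 0.0,"wz": 0.0},{"claw": 1.0,"dx": 0.0,"dy": 0.003,"dz": -0.052,"wx": 0.0,"wy": 0.0,"wz": 0.0},{"claw": 1.0,"dx": 0.0,"dy": 0.003,"dz": -0.052,"wx": 0.0,"wy": 0.0,"wz": 0.0},{"claw": 1.0,"dx": 0.0,"dy": 0.003,"dz": -0.052,"wx": 0.0,"wy": 0.0,"wz": 0.0},{"claw": 1.0,"dx": 0.0,"dy": 0.0,"dz": -0.05,"wx": 0.0,"wy": 0.0,"wz": 0.0},{"claw": 1.0,"dx": 0.0,"dy": 0.0,"dz": 0.0,"wx": 0.0,"wy": 0.0,"wz": 0.0}]}}

```text
time_s: 19.0
ee_pos: [0.4581, -0.1447, 0.4014]
tcp_rot: [-1.198, 1.227, 1.231]
ft_force: [-0.6, 1.4, -0.0]
opening: 0.0853
```

```bash
python3 - <<'E'
from h import *
im=snap('wrist')
o,t=meas(im,(.4616,-.1437),0,.045,'small')
plan([*o[:2],.25])
E
```

```text
small disc [ 0.4592 -0.1443  0.0442] 68 exp r 0.045 | tip None 0
t 19.05 pos [ 0.4579 -0.1432  0.4012] F [ 0.3  0.9 -0.8] op 0.0855 dxyz [ 0.1511 -0.0054 -0.0014] w [ 0.0047  0.0013 -0.0277]
```

Emit:
{"op": "servo_tool", "data": {"moves": [{"claw": 1.0,"dx": 0.0,"dy": -0.001,"dz": -0.001,"wx": 0.005,"wy": 0.001,"wz": -0.027},{"claw": 1.0,"dx": 0.045,"dy": 0.0,"dz": 0.0,"wx": 0.0,"wy": 0.0,"wz": 0.0},{"claw": 1.0,"dx": 0.05,"dy": 0.0,"dz": 0.0,"wx": 0.0,"wy": 0.0,"wz": 0.0},{"claw": 1.0,"dx": 0.045,"dy": 0.0,"dz": 0.0,"wx": 0.0,"wy": 0.0,"wz": 0.0},{"claw": 1.0,"dx": 0.0,"dy": 0.0,"dz": 0.0,"wx": 0.0,"wy": 0.0,"wz": 0.0}]}}

```text
time_s: 19.68
ee_pos: [0.4592, -0.1374, 0.257]
tcp_rot: [-1.217, 1.2, 1.213]
ft_force: [-0.7, -0.6, 0.1]
opening: 0.0854
```

```bash
python3 - <<'E'
from h import *
im=snap('wrist','w11.png')
o,t=meas(im,(.4592,-.1443),0,.045,'small')
plan([*o[:2],.192])
E
```

```text
small disc [ 0.4594 -0.1447  0.0441] 58 exp r 0.045 | tip None 0
t 19.73 pos [ 0.4604 -0.138   0.259 ] F [-0.2 -0.9 -1.1] op 0.0853 dxyz [ 0.067   0.0016 -0.0068] w [0.009  0.0003 0.0082]
```

Emit:
{"op": "servo_tool", "data": {"moves": [{"claw": 1.0,"dx": 0.0,"dy": 0.001,"dz": -0.007,"wx": 0.009,"wy": 0.0,"wz": 0.008},{"claw": 1.0,"dx": 0.022,"dy": 0.0,"dz": 0.0,"wx": 0.0,"wy": 0.0,"wz": 0.0},{"claw": 1.0,"dx": 0.02,"dy": 0.0,"dz": 0.0,"wx": 0.0,"wy": 0.0,"wz": 0.0},{"claw": 1.0,"dx": 0.0,"dy": 0.0,"dz": 0.0,"wx": 0.0,"wy": 0.0,"wz": 0.0}]}}

```text
time_s: 20.23
ee_pos: [0.4647, -0.1473, 0.2251]
tcp_rot: [-1.222, 1.203, 1.195]
ft_force: [-0.0, 0.5, 0.4]
opening: 0.0854
```

```bash
python3 - <<'E'
from h import *
plan([.4594,-.1446,.192])
E
```

```text
t 20.23 pos [ 0.4647 -0.1473  0.2251] F [-0.   0.5  0.4] op 0.0854 dxyz [0.033  0.0058 0.003 ] w [ 0.0005 -0.0071  0.0146]
```

Emit:
{"op": "servo_tool", "data": {"moves": [{"claw": 1.0,"dx": 0.0,"dy": 0.0055,"dz": 0.003,"wx": 0.0,"wy": -0.007,"wz": 0.014},{"claw": 1.0,"dx": 0.015,"dy": 0.0,"dz": 0.0,"wx": 0.0,"wy": 0.0,"wz": 0.0},{"claw": 1.0,"dx": 0.016,"dy": 0.0,"dz": 0.0,"wx": 0.0,"wy": 0.0,"wz": 0.0},{"claw": 1.0,"dx": 0.0,"dy": 0.0,"dz": 0.0,"wx": 0.0,"wy": 0.0,"wz": 0.0}]}}

```text
time_s: 20.72
ee_pos: [0.4611, -0.1454, 0.1965]
tcp_rot: [-1.215, 1.207, 1.203]
ft_force: [0.0, 0.6, 0.4]
opening: 0.0854
```

```bash
python3 - <<'E'
from h import *
plan([.4594,-.1446,.192])
E
```

```text
t 20.73 pos [ 0.4611 -0.1454  0.1965] F [0.  0.6 0.4] op 0.0854 dxyz [0.0045 0.0017 0.0008] w [ 0.0002 -0.0029  0.0063]
```

Emit:
{"op": "servo_tool", "data": {"moves": [{"claw": 0.7,"dx": 0.0045,"dy": 0.0017,"dz": 0.001,"wx": 0.0,"wy": -0.003,"wz": 0.006},{"claw": 0.4,"dx": 0.0,"dy": 0.0,"dz": 0.0,"wx": 0.0,"wy": 0.0,"wz": 0.0},{"claw": 0.0,"dx": 0.0,"dy": 0.0,"dz": 0.0,"wx": 0.0,"wy": 0.0,"wz": 0.0},{"claw": 0.0,"dx": 0.0,"dy": 0.0,"dz": 0.0,"wx": 0.0,"wy": 0.0,"wz": 0.0},{"claw": 0.0,"dx": 0.0,"dy": 0.0,"dz": 0.0,"wx": 0.0,"wy": 0.0,"wz": 0.0},{"claw": 0.0,"dx": 0.0,"dy": 0.0,"dz": 0.0,"wx": 0.0,"wy": 0.0,"wz": 0.0},{"claw": 0.0,"dx": 0.0,"dy": 0.0,"dz": 0.0,"wx": 0.0,"wy": 0.0,"wz": 0.0}]}}

```text
time_s: 21.6
ee_pos: [0.4598, -0.1445, 0.1927]
tcp_rot: [-1.21, 1.208, 1.208]
ft_force: [0.1, -0.7, -0.4]
opening: 0.0431
```

```bash
python3 - <<'E'
from h import *
plan([.4594,-.1446,.192])
meas(snap('wrist'),(.4594,-.1446),0,.045)
E
```

```text
t 21.6 pos [ 0.4598 -0.1445  0.1927] F [ 0.1 -0.7 -0.4] op 0.0431 dxyz [ 0.0007  0.0004 -0.0001] w [ 0.0003 -0.0004  0.0012]
 disc [ 0.4576 -0.1444  0.0432] 39 exp r 0.045 | tip [ 0.4688 -0.1322] 13
```

Emit:
{"op": "servo_tool", "data": {"moves": [{"claw": 0.0,"dx": -0.03,"dy": 0.0,"dz": 0.0,"wx": 0.0,"wy": 0.0,"wz": 0.0},{"claw": 0.0,"dx": -0.05,"dy": 0.0,"dz": 0.0,"wx": 0.0,"wy": 0.0,"wz": 0.0},{"claw": 0.0,"dx": -0.05,"dy": 0.0,"dz": 0.02,"wx": 0.0,"wy": 0.0,"wz": 0.0},{"claw": 0.0,"dx": -0.05,"dy": 0.0,"dz": 0.03,"wx": 0.0,"wy": 0.0,"wz": 0.0},{"claw": 0.0,"dx": -0.04,"dy": -0.003,"dz": 0.045,"wx": 0.0,"wy": 0.0,"wz": 0.0},{"claw": 0.0,"dx": -0.015,"dy": -0.004,"dz": 0.05,"wx": 0.0,"wy": 0.0,"wz": 0.0},{"claw": 0.0,"dx": 0.0,"dy": -0.004,"dz": 0.052,"wx": 0.0,"wy": 0.0,"wz": 0.0},{"claw": 0.0,"dx": 0.0,"dy": -0.004,"dz": 0.052,"wx": 0.0,"wy": 0.0,"wz": 0.0},{"claw": 0.0,"dx": 0.0,"dy": -0.004,"dz": 0.052,"wx": 0.0,"wy": 0.0,"wz": 0.0},{"claw": 0.0,"dx": 0.0,"dy": -0.004,"dz": 0.05,"wx": 0.0,"wy": 0.0,"wz": 0.0},{"claw": 0.0,"dx": 0.0,"dy": -0.004,"dz": 0.045,"wx": 0.0,"wy": 0.0,"wz": 0.0},{"claw": 0.0,"dx": 0.0,"dy": 0.0,"dz": 0.0,"wx": 0.0,"wy": 0.0,"wz": 0.0}]}}

```text
time_s: 23.15
ee_pos: [0.4874, 0.2637, 0.4354]
tcp_rot: [-1.206, 1.207, 1.206]
ft_force: [0.1, -1.6, -1.8]
opening: 0.043
```

```bash
python3 - <<'E'
from h import *
plan([.4872,.3304,.40])
E
```

```text
t 23.15 pos [0.4874 0.2637 0.4354] F [ 0.1 -1.6 -1.8] op 0.043 dxyz [0.0355 0.0005 0.0666] w [-0.0033  0.0025  0.0023]
```

Emit:
{"op": "servo_tool", "data": {"moves": [{"claw": 0.0,"dx": 0.0,"dy": 0.0,"dz": 0.03,"wx": -0.003,"wy": 0.002,"wz": 0.002},{"claw": 0.0,"dx": 0.0,"dy": 0.0,"dz": 0.025,"wx": 0.0,"wy": 0.0,"wz": 0.0},{"claw": 0.0,"dx": 0.0,"dy": 0.0,"dz": 0.012,"wx": 0.0,"wy": 0.0,"wz": 0.0},{"claw": 0.0,"dx": 0.017,"dy": 0.0,"dz": 0.0,"wx": 0.0,"wy": 0.0,"wz": 0.0},{"claw": 0.0,"dx": 0.015,"dy": 0.0,"dz": 0.0,"wx": 0.0,"wy": 0.0,"wz": 0.0},{"claw": 0.0,"dx": 0.0,"dy": 0.0,"dz": 0.0,"wx": 0.0,"wy": 0.0,"wz": 0.0}]}}

```text
time_s: 23.9
ee_pos: [0.4878, 0.3278, 0.4018]
tcp_rot: [-1.209, 1.216, 1.205]
ft_force: [-0.4, 0.5, -0.8]
opening: 0.0428
```

```bash
python3 - <<'E'
from h import *
plan([.4872,.3304,.3667])
E
```

```text
t 23.9 pos [0.4878 0.3278 0.4018] F [-0.4  0.5 -0.8] op 0.0428 dxyz [0.0351 0.0005 0.0027] w [-0.0046 -0.005  -0.0019]
```

Emit:
{"op": "servo_tool", "data": {"moves": [{"claw": 0.0,"dx": 0.0,"dy": 0.0005,"dz": 0.0027,"wx": -0.004,"wy": -0.005,"wz": -0.002},{"claw": 0.0,"dx": 0.01,"dy": 0.0,"dz": 0.0,"wx": 0.0,"wy": 0.0,"wz": 0.0},{"claw": 0.0,"dx": 0.011,"dy": 0.0,"dz": 0.0,"wx": 0.0,"wy": 0.0,"wz": 0.0},{"claw": 0.0,"dx": 0.0,"dy": 0.0,"dz": 0.0,"wx": 0.0,"wy": 0.0,"wz": 0.0}]}}

```text
time_s: 24.4
ee_pos: [0.4878, 0.3297, 0.3809]
tcp_rot: [-1.208, 1.208, 1.207]
ft_force: [1.0, -0.3, -1.6]
opening: 0.0427
```

```bash
python3 - <<'E'
from h import *
plan([.4872,.3304,.3667])
E
```

```text
t 24.4 pos [0.4878 0.3297 0.3809] F [ 1.  -0.3 -1.6] op 0.0427 dxyz [0.0142 0.0007 0.0007] w [-0.0019  0.0007  0.002 ]
```

Emit:
{"op": "servo_tool", "data": {"moves": [{"claw": 0.0,"dx": 0.006,"dy": 0.0005,"dz": 0.0007,"wx": -0.002,"wy": 0.0,"wz": 0.002},{"claw": 0.0,"dx": 0.007,"dy": 0.0,"dz": 0.0,"wx": 0.0,"wy": 0.0,"wz": 0.0},{"claw": 0.0,"dx": 0.0,"dy": 0.0,"dz": 0.0,"wx": 0.0,"wy": 0.0,"wz": 0.0}]}}

```text
time_s: 24.78
ee_pos: [0.4873, 0.3306, 0.3671]
tcp_rot: [-1.209, 1.208, 1.21]
ft_force: [-0.3, 0.3, -1.2]
opening: 0.0427
```

```bash
python3 - <<'E'
from h import *
plan([.4872,.3304,.3667])
E
```

```text
t 24.77 pos [0.4873 0.3306 0.3671] F [-0.3  0.3 -1.2] op 0.0427 dxyz [ 0.0004  0.0001 -0.0002] w [0.0005 0.0008 0.0001]
```

Emit:
{"op": "servo_tool", "data": {"moves": [{"claw": 0.0,"dx": 0.003,"dy": 0.0,"dz": 0.0,"wx": 0.0,"wy": 0.0,"wz": 0.0},{"claw": 0.0,"dx": 0.003,"dy": 0.0,"dz": 0.0,"wx": 0.0,"wy": 0.0,"wz": 0.0}]}}

```text
time_s: 25.02
ee_pos: [0.4878, 0.3307, 0.3668]
tcp_rot: [-1.21, 1.201, 1.206]
ft_force: [-4.9, -3.1, 16.8]
opening: 0.043
```

Seated: contact at 0.3668 against the expected 0.3667. I release.

Emit:
{"op": "servo_tool", "data": {"moves": [{"claw": 0.0,"dx": -0.0005,"dy": 0.0,"dz": 0.0,"wx": 0.0,"wy": 0.0,"wz": 0.0},{"claw": 0.8,"dx": 0.0,"dy": 0.0,"dz": 0.0,"wx": 0.0,"wy": 0.0,"wz": 0.0},{"claw": 1.0,"dx": 0.0,"dy": 0.0,"dz": 0.0,"wx": 0.0,"wy": 0.0,"wz": 0.0},{"claw": 1.0,"dx": 0.0,"dy": 0.0,"dz": 0.0,"wx": 0.0,"wy": 0.0,"wz": 0.0},{"claw": 1.0,"dx": 0.0,"dy": 0.0,"dz": 0.0,"wx": 0.0,"wy": 0.0,"wz": 0.0},{"claw": 1.0,"dx": -0.03,"dy": 0.0,"dz": 0.0,"wx": 0.0,"wy": 0.0,"wz": 0.0},{"claw": 1.0,"dx": -0.05,"dy": 0.0,"dz": 0.0,"wx": 0.0,"wy": 0.0,"wz": 0.0},{"claw": 1.0,"dx": 0.0,"dy": 0.0,"dz": 0.0,"wx": 0.0,"wy": 0.0,"wz": 0.0}]}}

```text
time_s: 26.02
ee_pos: [0.4873, 0.3305, 0.4491]
tcp_rot: [-1.21, 1.202, 1.206]
ft_force: [0.0, 0.3, -0.7]
opening: 0.0856
```

```bash
cat > k.py <<'E'
from h import *
def knob(im,g,z=.027):
    """knob: wood blob nearest projected guess; ray through blob centre to mid height"""
    hsv=cv2.cvtColor(im['pixels'],cv2.COLOR_RGB2HSV);w=((hsv[...,0]<22)&(hsv[...,1]>90)&(hsv[...,2]>40)).astype(np.uint8)
    w=cv2.morphologyEx(w,cv2.MORPH_OPEN,np.ones((3,3),np.uint8))
    N,L,S,C=cv2.connectedComponentsWithStats(w);p=np.array(proj(im,[*g,z]))
    b=min((i for i in range(1,N) if S[i,4]>80),key=lambda i:np.hypot(*(C[i]-p)))
    x,y,ww,hh=S[b,:4];c=(x+(ww-1)/2,y+(hh-1)/2);print(S[b],np.round(onz(im,*c,z),4));return S[b]
E
python3 - <<'E'
from k import *
knob(snap('scene'),(.65,.14));knob(snap('side'),(.65,.14))
plan([.645,.141,.42])
E
```

```text
[356 304  23  27 483] [0.6602 0.1382 0.027 ]
[360 200  18  26 360] [0.6504 0.1335 0.027 ]
t 26.12 pos [0.4866 0.3301 0.445 ] F [ 0.1 -0.2 -0.7] op 0.0856 dxyz [ 0.0251 -0.1583 -0.1892] w [ 0.0004 -0.      0.0007]
```

Emit:
{"op": "servo_tool", "data": {"moves": [{"claw": 1.0,"dx": -0.005,"dy": -0.03,"dz": -0.035,"wx": 0.0,"wy": 0.0,"wz": 0.0},{"claw": 1.0,"dx": 0.0,"dy": -0.035,"dz": -0.04,"wx": 0.0,"wy": 0.0,"wz": 0.0},{"claw": 1.0,"dx": 0.0,"dy": -0.035,"dz": -0.04,"wx": 0.0,"wy": 0.0,"wz": 0.0},{"claw": 1.0,"dx": 0.02,"dy": -0.035,"dz": -0.04,"wx": 0.0,"wy": 0.0,"wz": 0.0},{"claw": 1.0,"dx": 0.03,"dy": -0.025,"dz": -0.03,"wx": 0.0,"wy": 0.0,"wz": 0.0},{"claw": 1.0,"dx": 0.0,"dy": 0.0,"dz": 0.0,"wx": 0.0,"wy": 0.0,"wz": 0.0}]}}

```text
time_s: 26.88
ee_pos: [0.6495, 0.1402, 0.387]
tcp_rot: [-1.207, 1.22, 1.222]
ft_force: [-1.0, 0.4, -0.3]
opening: 0.0854
```

```bash
python3 - <<'E'
from k import *
im=snap('wrist','w12.png')
knob(im,(.648,.139))
plan([.648,.139,.25])
E
```

```text
[ 299  194   54   59 2421] [0.6488 0.1419 0.027 ]
t 26.93 pos [0.649  0.1414 0.3887] F [-0.4 -0.  -0.9] op 0.0854 dxyz [ 0.1387 -0.0008 -0.0021] w [ 0.0051 -0.0019 -0.0132]
```

View pics/w12.png

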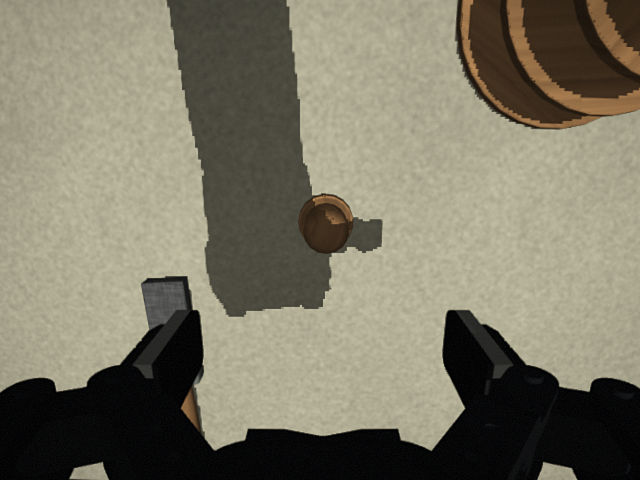

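The knob is at (325,223) and the brush head at (165,295), to the left. I check the finger clearance to the brush and the knob's centre from its flange.

```bash
python3 - <<'E'
from k import *
im=snap('wrist')
print('brush R',onz(im,188,280,.02),'flange far',onz(im,325.5,193.7,.012),'L/R',onz(im,298.7,218,.012),onz(im,352.5,218,.012))
print('dome near',onz(im,325,252.5,.046))
E
```

```text
brush R [0.70266922 0.02230568 0.02      ] flange far [0.62703976 0.14333605 0.012     ] L/R [0.64817691 0.12034283 0.012     ] [0.64794912 0.16676574 0.012     ]
dome near [0.66921523 0.14302676 0.046     ]
```

Emit:
{"op": "servo_tool", "data": {"moves": [{"claw": 1.0,"dx": 0.0,"dy": -0.001,"dz": 0.002,"wx": 0.005,"wy": -0.002,"wz": -0.013},{"claw": 1.0,"dx": 0.045,"dy": 0.0,"dz": 0.0,"wx": 0.0,"wy": 0.0,"wz": 0.0},{"claw": 1.0,"dx": 0.045,"dy": 0.0,"dz": 0.0,"wx": 0.0,"wy": 0.0,"wz": 0.0},{"claw": 1.0,"dx": 0.04,"dy": 0.0,"dz": 0.0,"wx": 0.0,"wy": 0.0,"wz": 0.0},{"claw": 1.0,"dx": 0.0,"dy": 0.0,"dz": 0.0,"wx": 0.0,"wy": 0.0,"wz": 0.0}]}}

```text
time_s: 27.6
ee_pos: [0.6492, 0.1522, 0.2643]
tcp_rot: [-1.221, 1.19, 1.207]
ft_force: [-1.0, -0.2, -0.0]
opening: 0.0852
```

```bash
python3 - <<'E'
from k import *
im=snap('wrist','w13.png')
x,y,w,h,_=knob(im,(.651,.143))
print('far',onz(im,x+w/2,y-.3,.012),'near',onz(im,x+w/2,y+h-.7,.046),'LR',onz(im,x-.3,y+h*.4,.012),onz(im,x+w-.7,y+h*.4,.012))
plan([.651,.1433,.191])
E
```

```text
[ 261  211   83   99 6487] [0.65   0.1424 0.027 ]
far [0.62652856 0.14208775 0.012     ] near [0.66955465 0.14334596 0.046     ] LR [0.64970338 0.1183503  0.012     ] [0.64930936 0.16504878 0.012     ]
t 27.65 pos [0.6504 0.1523 0.2669] F [-0.4  1.2  0.5] op 0.0856 dxyz [ 0.0759  0.001  -0.0094] w [0.0103 0.0046 0.02  ]
```

Emit:
{"op": "servo_tool", "data": {"moves": [{"claw": 1.0,"dx": 0.0,"dy": 0.001,"dz": -0.0095,"wx": 0.01,"wy": 0.005,"wz": 0.02},{"claw": 1.0,"dx": 0.025,"dy": 0.0,"dz": 0.0,"wx": 0.0,"wy": 0.0,"wz": 0.0},{"claw": 1.0,"dx": 0.025,"dy": 0.0,"dz": 0.0,"wx": 0.0,"wy": 0.0,"wz": 0.0},{"claw": 1.0,"dx": 0.0,"dy": 0.0,"dz": 0.0,"wx": 0.0,"wy": 0.0,"wz": 0.0}]}}

```text
time_s: 28.15
ee_pos: [0.6539, 0.1426, 0.2277]
tcp_rot: [-1.216, 1.198, 1.198]
ft_force: [0.1, 0.4, -0.3]
opening: 0.0855
```

```bash
python3 - <<'E'
from k import *
plan([.651,.1427,.191])
E
```

```text
t 28.15 pos [0.6539 0.1426 0.2277] F [ 0.1  0.4 -0.3] op 0.0855 dxyz [0.0367 0.0035 0.0001] w [-0.0005  0.0003  0.0153]
```

Emit:
{"op": "servo_tool", "data": {"moves": [{"claw": 1.0,"dx": 0.0,"dy": 0.003,"dz": 0.0,"wx": 0.0,"wy": 0.0,"wz": 0.015},{"claw": 1.0,"dx": 0.017,"dy": 0.0,"dz": 0.0,"wx": 0.0,"wy": 0.0,"wz": 0.0},{"claw": 1.0,"dx": 0.018,"dy": 0.0,"dz": 0.0,"wx": 0.0,"wy": 0.0,"wz": 0.0},{"claw": 1.0,"dx": 0.0,"dy": 0.0,"dz": 0.0,"wx": 0.0,"wy": 0.0,"wz": 0.0}]}}

```text
time_s: 28.65
ee_pos: [0.6529, 0.1424, 0.1953]
tcp_rot: [-1.21, 1.205, 1.204]
ft_force: [-0.2, -0.4, 0.9]
opening: 0.0855
```

```bash
python3 - <<'E'
from k import *
plan([.651,.1427,.191])
E
```

```text
t 28.65 pos [0.6529 0.1424 0.1953] F [-0.2 -0.4  0.9] op 0.0855 dxyz [0.0043 0.0019 0.0003] w [-0.0011  0.001   0.0059]
```

Emit:
{"op": "servo_tool", "data": {"moves": [{"claw": 0.7,"dx": 0.0043,"dy": 0.002,"dz": 0.0003,"wx": 0.0,"wy": 0.001,"wz": 0.006},{"claw": 0.5,"dx": 0.0,"dy": 0.0,"dz": 0.0,"wx": 0.0,"wy": 0.0,"wz": 0.0},{"claw": 0.3,"dx": 0.0,"dy": 0.0,"dz": 0.0,"wx": 0.0,"wy": 0.0,"wz": 0.0},{"claw": 0.0,"dx": 0.0,"dy": 0.0,"dz": 0.0,"wx": 0.0,"wy": 0.0,"wz": 0.0},{"claw": 0.0,"dx": 0.0,"dy": 0.0,"dz": 0.0,"wx": 0.0,"wy": 0.0,"wz": 0.0},{"claw": 0.0,"dx": 0.0,"dy": 0.0,"dz": 0.0,"wx": 0.0,"wy": 0.0,"wz": 0.0},{"claw": 0.0,"dx": 0.0,"dy": 0.0,"dz": 0.0,"wx": 0.0,"wy": 0.0,"wz": 0.0},{"claw": 0.0,"dx": 0.0,"dy": 0.0,"dz": 0.0,"wx": 0.0,"wy": 0.0,"wz": 0.0}]}}

```text
time_s: 29.65
ee_pos: [0.651, 0.1429, 0.1914]
tcp_rot: [-1.209, 1.21, 1.208]
ft_force: [0.3, 0.5, -0.9]
opening: 0.0347
```

```bash
python3 - <<'E'
from k import *
plan([.651,.1427,.191]);im=snap('wrist','w14.png')
print('flange circle should span u:',proj(im,[.627,.1427,.012]))
E
```

```text
t 29.65 pos [0.651  0.1429 0.1914] F [ 0.3  0.5 -0.9] op 0.0347 dxyz [ 0.0004 -0.     -0.0002] w [-0.0009 -0.0001  0.0002]
flange circle should span u: (np.float64(321.5409689619779), np.float64(254.20476166750808))
```

View pics/w14.png

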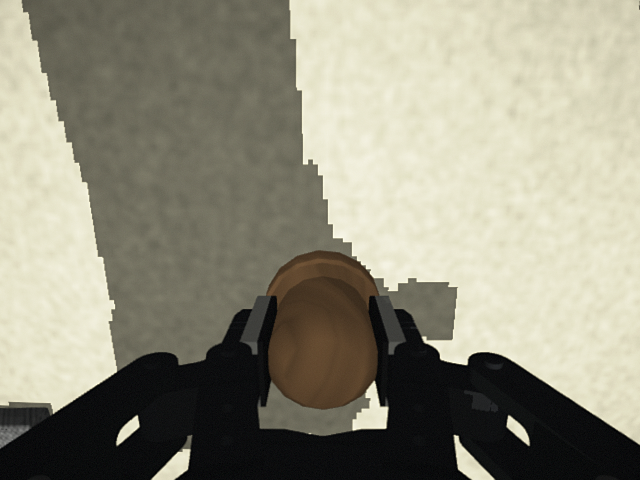

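Knob held upright; its flange far edge at (322,251) is about 1 mm from prediction. I lift and carry to above the stack.

Emit:
{"op": "servo_tool", "data": {"moves": [{"claw": 0.0,"dx": -0.03,"dy": 0.0,"dz": 0.0,"wx": 0.0,"wy": 0.0,"wz": 0.0},{"claw": 0.0,"dx": -0.05,"dy": 0.0,"dz": 0.0,"wx": 0.0,"wy": 0.0,"wz": 0.0},{"claw": 0.0,"dx": -0.055,"dy": 0.0,"dz": 0.0,"wx": 0.0,"wy": 0.0,"wz": 0.0},{"claw": 0.0,"dx": -0.05,"dy": 0.02,"dz": 0.0,"wx": 0.0,"wy": 0.0,"wz": 0.0},{"claw": 0.0,"dx": -0.05,"dy": 0.03,"dz": 0.0,"wx": 0.0,"wy": 0.0,"wz": 0.0},{"claw": 0.0,"dx": -0.04,"dy": 0.03,"dz": 0.01,"wx": 0.0,"wy": 0.0,"wz": 0.0},{"claw": 0.0,"dx": -0.02,"dy": 0.03,"dz": 0.03,"wx": 0.0,"wy": 0.0,"wz": 0.0},{"claw": 0.0,"dx": 0.0,"dy": 0.03,"dz": 0.03,"wx": 0.0,"wy": 0.0,"wz": 0.0},{"claw": 0.0,"dx": 0.0,"dy": 0.0,"dz": 0.0,"wx": 0.0,"wy": 0.0,"wz": 0.0}]}}

```text
time_s: 30.82
ee_pos: [0.5072, 0.2141, 0.4964]
tcp_rot: [-1.206, 1.209, 1.208]
ft_force: [-0.6, 0.7, -1.1]
opening: 0.0341
```

```bash
python3 - <<'E'
from k import *
plan([.4873,.3306,.475])
E
```

```text
t 30.82 pos [0.5072 0.2141 0.4964] F [-0.6  0.7 -1.1] op 0.0341 dxyz [0.0216 0.0202 0.1164] w [-0.0028  0.0018  0.0005]
```

Emit:
{"op": "servo_tool", "data": {"moves": [{"claw": 0.0,"dx": 0.0,"dy": 0.007,"dz": 0.035,"wx": -0.003,"wy": 0.002,"wz": 0.0},{"claw": 0.0,"dx": 0.0,"dy": 0.007,"dz": 0.04,"wx": 0.0,"wy": 0.0,"wz": 0.0},{"claw": 0.0,"dx": 0.0,"dy": 0.006,"dz": 0.03,"wx": 0.0,"wy": 0.0,"wz": 0.0},{"claw": 0.0,"dx": 0.01,"dy": 0.0,"dz": 0.012,"wx": 0.0,"wy": 0.0,"wz": 0.0},{"claw": 0.0,"dx": 0.01,"dy": 0.0,"dz": 0.0,"wx": 0.0,"wy": 0.0,"wz": 0.0},{"claw": 0.0,"dx": 0.0,"dy": 0.0,"dz": 0.0,"wx": 0.0,"wy": 0.0,"wz": 0.0}]}}

```text
time_s: 31.58
ee_pos: [0.4901, 0.3308, 0.4729]
tcp_rot: [-1.209, 1.214, 1.203]
ft_force: [-0.2, -0.1, -0.5]
opening: 0.0342
```

```bash
python3 - <<'E'
from k import *
plan([.4873,.3306,.4234])
E
```

```text
t 31.57 pos [0.4901 0.3308 0.4729] F [-0.2 -0.1 -0.5] op 0.0342 dxyz [0.0495 0.0029 0.    ] w [-0.0049 -0.0047  0.0008]
```

Emit:
{"op": "servo_tool", "data": {"moves": [{"claw": 0.0,"dx": 0.01,"dy": 0.0025,"dz": 0.0,"wx": -0.005,"wy": -0.005,"wz": 0.001},{"claw": 0.0,"dx": 0.013,"dy": 0.0,"dz": 0.0,"wx": 0.0,"wy": 0.0,"wz": 0.0},{"claw": 0.0,"dx": 0.01,"dy": 0.0,"dz": 0.0,"wx": 0.0,"wy": 0.0,"wz": 0.0},{"claw": 0.0,"dx": 0.0,"dy": 0.0,"dz": 0.0,"wx": 0.0,"wy": 0.0,"wz": 0.0}]}}

```text
time_s: 32.08
ee_pos: [0.4887, 0.3273, 0.4381]
tcp_rot: [-1.206, 1.213, 1.205]
ft_force: [-0.8, 0.3, -0.7]
opening: 0.0341
```

```bash
python3 - <<'E'
from k import *
plan([.4873,.3306,.4234])
E
```

```text
t 32.08 pos [0.4887 0.3273 0.4381] F [-0.8  0.3 -0.7] op 0.0341 dxyz [0.0147 0.0015 0.0034] w [-0.0047 -0.0013 -0.0005]
```

Emit:
{"op": "servo_tool", "data": {"moves": [{"claw": 0.0,"dx": 0.0,"dy": 0.0015,"dz": 0.0034,"wx": -0.005,"wy": -0.001,"wz": 0.0},{"claw": 0.0,"dx": 0.006,"dy": 0.0,"dz": 0.0,"wx": 0.0,"wy": 0.0,"wz": 0.0},{"claw": 0.0,"dx": 0.006,"dy": 0.0,"dz": 0.0,"wx": 0.0,"wy": 0.0,"wz": 0.0},{"claw": 0.0,"dx": 0.0,"dy": 0.0,"dz": 0.0,"wx": 0.0,"wy": 0.0,"wz": 0.0}]}}

```text
time_s: 32.58
ee_pos: [0.4874, 0.3311, 0.4261]
tcp_rot: [-1.21, 1.208, 1.209]
ft_force: [-0.3, 0.5, -0.4]
opening: 0.0343
```

```bash
python3 - <<'E'
from k import *
plan([.4873,.3306,.4234])
E
```

```text
t 32.58 pos [0.4874 0.3311 0.4261] F [-0.3  0.5 -0.4] op 0.0343 dxyz [ 0.0027  0.0001 -0.0005] w [0.0008 0.0005 0.0009]
```

Emit:
{"op": "servo_tool", "data": {"moves": [{"claw": 0.0,"dx": 0.003,"dy": 0.0,"dz": -0.0005,"wx": 0.0,"wy": 0.0,"wz": 0.0},{"claw": 0.0,"dx": 0.003,"dy": 0.0,"dz": 0.0,"wx": 0.0,"wy": 0.0,"wz": 0.0},{"claw": 0.0,"dx": 0.003,"dy": 0.0,"dz": 0.0,"wx": 0.0,"wy": 0.0,"wz": 0.0}]}}

```text
time_s: 32.95
ee_pos: [0.488, 0.3308, 0.4231]
tcp_rot: [-1.212, 1.198, 1.204]
ft_force: [-3.4, -2.0, 14.9]
opening: 0.0341
```

Seated: contact at 0.4231 against the expected 0.4234. I release and rise clear.

Emit:
{"op": "servo_tool", "data": {"moves": [{"claw": 0.0,"dx": -0.0005,"dy": 0.0,"dz": 0.0,"wx": 0.0,"wy": 0.0,"wz": 0.0},{"claw": 0.6,"dx": 0.0,"dy": 0.0,"dz": 0.0,"wx": 0.0,"wy": 0.0,"wz": 0.0},{"claw": 1.0,"dx": 0.0,"dy": 0.0,"dz": 0.0,"wx": 0.0,"wy": 0.0,"wz": 0.0},{"claw": 1.0,"dx": 0.0,"dy": 0.0,"dz": 0.0,"wx": 0.0,"wy": 0.0,"wz": 0.0},{"claw": 1.0,"dx": 0.0,"dy": 0.0,"dz": 0.0,"wx": 0.0,"wy": 0.0,"wz": 0.0},{"claw": 1.0,"dx": 0.0,"dy": 0.0,"dz": 0.0,"wx": 0.0,"wy": 0.0,"wz": 0.0},{"claw": 1.0,"dx": -0.02,"dy": 0.0,"dz": 0.0,"wx": 0.0,"wy": 0.0,"wz": 0.0},{"claw": 1.0,"dx": -0.04,"dy": 0.0,"dz": 0.0,"wx": 0.0,"wy": 0.0,"wz": 0.0},{"claw": 1.0,"dx": -0.04,"dy": 0.0,"dz": 0.0,"wx": 0.0,"wy": 0.0,"wz": 0.0},{"claw": 1.0,"dx": 0.0,"dy": 0.02,"dz": -0.04,"wx": 0.0,"wy": 0.0,"wz": 0.0},{"claw": 1.0,"dx": 0.0,"dy": 0.02,"dz": -0.04,"wx": 0.0,"wy": 0.0,"wz": 0.0},{"claw": 1.0,"dx": 0.0,"dy": 0.0,"dz": 0.0,"wx": 0.0,"wy": 0.0,"wz": 0.0}]}}

```text
time_s: 34.45
ee_pos: [0.4476, 0.2492, 0.5253]
tcp_rot: [-1.213, 1.196, 1.203]
ft_force: [-0.0, 0.5, -0.0]
opening: 0.0855
```

```bash
python3 - <<'E'
from h import *
plan([.4873,.3306,.5])
a=snap('side');b=snap('scene');A,B=a['pixels'],b['pixels']
for n,i in(('side',a),('scene',b)): print(n,[np.round(proj(i,[.4865,.3303,z])) for z in(0,.058,.116,.174,.232,.287)])
c=np.hstack([cv2.resize(A[60:220,200:370],(400,400),interpolation=2),cv2.resize(B[120:310,370:560],(400,400),interpolation=2)])
cv2.imwrite('pics/fin.png',c[:,:,::-1])
E
```

```text
t 34.45 pos [0.4476 0.2492 0.5253] F [-0.   0.5 -0. ] op 0.0855 dxyz [ 0.0262 -0.0395  0.0812] w [0.0017 0.0043 0.0125]
side [array([285., 195.]), array([285., 176.]), array([284., 156.]), array([283., 135.]), array([283., 114.]), array([282.,  92.])]
scene [array([459., 258.]), array([465., 244.]), array([470., 229.]), array([477., 213.]), array([484., 196.]), array([491., 178.])]
```

View pics/fin.png

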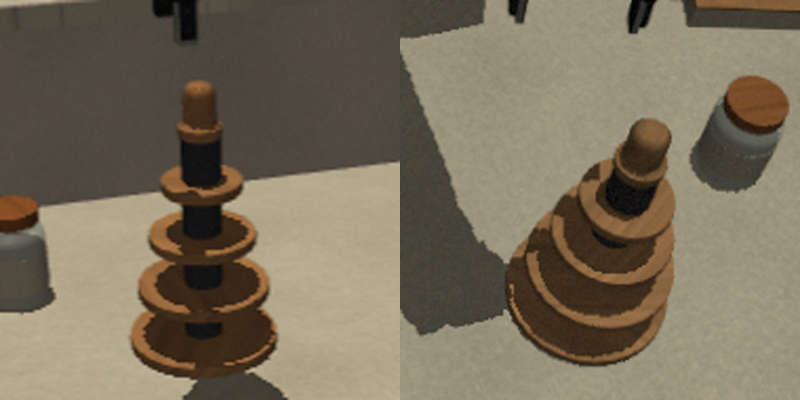

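The whole stack stands straight and level. The knob top is at row 80 of the left crop, which is where the fully seated height projects, and the gripper is clear.

```bash
python3 -c "
from station import order;print(order.job_done())"
```

```text
the job is handed in; nothing more can be done
None
```

The pastry stand is together and the job is handed in at about 34.5 s robot time. I set the large, medium and small (the brown one) tiers and then the knob on the foot, in that order, and let each go. The loaf and the green look-alike were not touched.

- **Seating:** each piece met the shoulder below within 0.3 mm of the expected height, at 15–23 N on the wrist sensor.
- **Final look:** the side and scene views show the stack upright, concentric and level. The knob top is where a fully seated stack would put it, and the gripper is open and clear.
- **Disagreements:** the scene camera's single-view positions were 4–8 mm off the wrist camera's, so I used the wrist camera. Disc circles fitted while a piece was held came out 1–2 mm small and, for the large and small tiers, about 2 mm off in x, because only part of the rim was visible. The spigot-tip detector found nothing usable in most of the later wrist views, so I relied on the rim fits.

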